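Refill the register bar and hold the loose clamp bolt's cap open

ROBOT

A 6-joint arm with a two-finger parallel gripper is mounted at the origin on the work surface. World frame = base frame: x ahead of the robot, y to its left, z up, the work surface at z = 0. Lengths are in m, angles in rad, forces in N, time in s.
With the tool pointing down it reaches from about 0.275 to 0.825 m from the base axis. Payload 5.2 kg.
Tool frame: the origin (TCP) lies at the very end of the fingers, on their centre line; the grasp point (between the pads) lies 19 mm behind it; x points along the fingers, y is the direction in which the jaws open and shut, and the axes are right-handed (so a half turn about x gives the same grasp; the last joint's range is limited). The gripper opens to 93 mm and grips with 3 to 60 N. Pads are 15 mm wide; open, the fingers measure 128 mm over their backs; the gripper's body (75 mm by 188 mm) begins 65 mm behind the grasp point.
Start: joints at [1.129, 0.259, 1.535, -0, 1.348, -0.203], TCP at [0.13, 0.534, 0.196] pointing down, gripper open.
Joint ranges: [-3.14, 3.14], [-0.91, 2.08], [0.19, 2.58], [-1.22, 4.36], [0.22, 2.71], [-3.12, 3.12]. Speed limits (rad/s): [2.57, 2.57, 3.14, 3.14, 3.14, 3.14].

INTERFACE

Orientations are given as a unit quaternion [x, y, z, w].
In Python, from station import * gives the robot as it stands. The module is installed in compiled form; this text tells all that it offers.
- The arm moves only by the tool step_arm, never from a script. Its argument "rows" is text: rows parted by semicolons, each of 6 numbers parted by spaces: the shift along the world's x, y, z each as a share of 80 cm, from -1 to 1, then the turn, a rotation vector about the world's x, y, z each as a share of 180 degrees, from -1 to 1. A call has 1 to 8 rows; each row shifts and turns the commanded pose from where the row before left it; what a row does not reach is not made up. A row lasts 1/10 s, in which the tool goes at most 50 mm and 8.59 degrees, less where a joint would pass 70% of its speed; a pose out of reach is approached as far as the arm can. A call with a number of a shift or a turn outside -1 to 1 is refused whole. A call with a gripper value outside its range is refused whole. "gripper" is the opening, from -1 (shut) to 1 (fully open), set as the call begins (left out, the last holds). The fingers move at their own pace and stop on an object; "squeeze" is the grip in N (left out, the last holds). Time passes only in rows, so rows that do not move let the fingers close. It gives the time, the measured TCP pose, the force and the opening at its end, in the units of the state.
- get_obs(): the state, without advancing time (a new reading comes with each control period).
- snapshot(name): name is "scene" or "top" or "wrist"; returns a dict with "pixels" (420x560x3 uint8, red, green, blue), "z_map" (420x560 float32, m along the optical axis (not along the pixel's ray), 0 where there is no reading), "intrinsics" (3x3 intrinsics, pixels), "D" ([k1, k2, p1, p2, k3] as OpenCV has them; the pictures are not rectified), "R" (3x3) and "t" (3): a world point X has camera coordinates R X + t; the wrist camera has in their place "T_tool_cam" (4x4, takes a point from camera to tool coordinates, whose origin is the TCP and whose axes are the tool frame's). Camera axes: x right, y down, z forward; pixel columns grow to the right and rows downward; lengths in m; the calibration is good to about 2 mm. A picture is of the moment at which its call begins: read the wrist's pose just before it.
- sign_off(): hands the job in, once; it reports no verdict.
The state is a dict: "time_s": time; "joints": joint angles; "qvel": joint speeds; "joint_efforts": joint torques, N m; "tcp_pos": TCP position; "ee_rot": TCP orientation; "ft_force": force on the tool from outside, world axes, zero at the start; "ft_torque": the same for the moment, N m; "grip_width": finger opening in m.
Only numpy, scipy, OpenCV 4.12 (cv2) and the standard library are available. Lean on these libraries where they do the work, as an engineer would, in place of code of your own. Each camera call takes 0.05 s, during which the arm holds its last target.

TASK

Get the printing clamp ready: first put the two spare register pins fully home in the pin bar's two empty pockets. Then tap the clamp's bolts with the fingers to find the loose one, the one that sinks, and lift that bolt's cap at least 45 degrees and finish while still holding it open with the fingers, still, so that I can tighten the bolt. Keep the other two caps shut, leave the pins already seated in place, and do not disturb the other things on the table.

Things in the scene. Friction and masses are not known exactly. Their poses are not given: they have to be found in the camera images.
- clamp: Fixed grey beam, 64 mm (x) by 250 mm (y), top 52 mm above the table, low foot lugs at its ends; origin on the table under its centre. Stations at y = -80, 0, 80 mm (1, 2, 3): a steel bolt's round head pokes up through a hinged steel plate, the bolt's cap. The stations look alike; two bolts are tight, one is loose, and which one varies.
- pin_bar: Fixed aluminium bar, 210 mm (x) by 50 mm (y) by 30 mm high, origin on the table under its centre, with a row of four round pockets along its x at -75, -25, 25 and 75 mm. Pockets are 16 mm wide and 22 mm deep (floor 8 mm above the table), with a small chamfer. Two hold a register pin and two are empty; which ones varies.
- spare_a: A spare steel register pin, upright in a 12 mm deep pocket of a fixed aluminium stand (110 x 50 x 20 mm, pocket floors 8 mm above the table, spares 54 mm apart). 60 mm tall: 14 mm shank with chamfered foot below, 20 mm round head from 36 to 60 mm. About 70 g. Origin at the centre of its foot, z towards the head; fully seated in the pin bar its foot is 8 mm above the table.
- spare_b: A spare steel register pin, upright in a 12 mm deep pocket of a fixed aluminium stand (110 x 50 x 20 mm, pocket floors 8 mm above the table, spares 54 mm apart). 60 mm tall: 14 mm shank with chamfered foot below, 20 mm round head from 36 to 60 mm. About 70 g. Origin at the centre of its foot, z towards the head; fully seated in the pin bar its foot is 8 mm above the table.
- pin_a: A register pin already seated in the pin bar, same make as the spare; origin at the centre of its foot, head top 68 mm above the table. Leave it there.
- pin_b: A register pin already seated in the pin bar, same make as the spare; origin at the centre of its foot, head top 68 mm above the table. Leave it there.
- bolt_1 (a joint): How far bolt 1 has sunk straight down, in m: 0 at the start for all, range 0 to 0.008. A tight bolt stands on solid packing and gives under 2 mm when tapped; the loose one sinks its whole 8 mm under a tap of more than about 3 N, and stays down.
- bolt_1_top (a point): Centre of the flat top of bolt 1's head (20 mm wide), 74 mm above the table at the start, 14 mm proud of its closed cap; 66 mm once sunk.
- cap_1 (a joint): Opening of bolt 1's cap, rad: 0 flat, stop 1.45. 70 g, weak closing spring: falls shut if let go. Hinge line along the clamp's y, 28 mm to the clamp's -x of the bolt axis, 56 mm up. To lift, pinch the upright fin on its +x side: 10 mm thick (y), 24 mm long (x), middle 56 mm to the clamp's +x of the bolt axis (outside the beam), 53.5 to 80 mm above the table when closed, pinch at 70.
- bolt_2 (a joint): How far bolt 2 has sunk straight down, in m: 0 at the start for all, range 0 to 0.008. A tight bolt stands on solid packing and gives under 2 mm when tapped; the loose one sinks its whole 8 mm under a tap of more than about 3 N, and stays down.
- bolt_2_top (a point): Centre of the flat top of bolt 2's head (20 mm wide), 74 mm above the table at the start, 14 mm proud of its closed cap; 66 mm once sunk.
- cap_2 (a joint): Opening of bolt 2's cap, rad: 0 flat, stop 1.45. 70 g, weak closing spring: falls shut if let go. Hinge line along the clamp's y, 28 mm to the clamp's -x of the bolt axis, 56 mm up. To lift, pinch the upright fin on its +x side: 10 mm thick (y), 24 mm long (x), middle 56 mm to the clamp's +x of the bolt axis (outside the beam), 53.5 to 80 mm above the table when closed, pinch at 70.
- bolt_3 (a joint): How far bolt 3 has sunk straight down, in m: 0 at the start for all, range 0 to 0.008. A tight bolt stands on solid packing and gives under 2 mm when tapped; the loose one sinks its whole 8 mm under a tap of more than about 3 N, and stays down.
- bolt_3_top (a point): Centre of the flat top of bolt 3's head (20 mm wide), 74 mm above the table at the start, 14 mm proud of its closed cap; 66 mm once sunk.
- cap_3 (a joint): Opening of bolt 3's cap, rad: 0 flat, stop 1.45. 70 g, weak closing spring: falls shut if let go. Hinge line along the clamp's y, 28 mm to the clamp's -x of the bolt axis, 56 mm up. To lift, pinch the upright fin on its +x side: 10 mm thick (y), 24 mm long (x), middle 56 mm to the clamp's +x of the bolt axis (outside the beam), 53.5 to 80 mm above the table when closed, pinch at 70.
- brayer: Bystander: ink roller. Origin under its centre. Not part of the job.
- ink_tub: Bystander: open ink tub, 100 mm wide, 60 mm high. Origin under its centre. Not part of the job.
- bottle: Bystander: bottle, 72 mm wide, 240 mm high. Origin under its centre. Not part of the job.
- palette_knife: Bystander: palette knife lying flat. Origin under its centre. Not part of the job.
- ink_tin: Bystander: closed tin, 70 mm wide, 50 mm high. Origin under its centre. Not part of the job.
- lino_block: Bystander: green-faced lino printing block, 90 x 130 x 22 mm. Origin under its centre. Not part of the job.
- tape_roll: Bystander: roll of tape, 64 mm wide, 24 mm high. Origin under its centre. Not part of the job.

How it is judged:
By the outcome, as a careful person would: the job done as asked, in the order asked, and still so for the second after the job is handed in, while the arm keeps its last pose, push and grip.
It also fails if it takes over 58 s, if anything falls off the work surface, if the arm or the gripper's body presses on something with over 40 N, if the wrist force passes 120 N, or if a joint passes its speed limit or range.

## Working session

There is one attempt and no reset: what is moved stays moved. The work goes in short steps, Python scripts to look and compute and a tool call to move; the robot and the scene stay as the last step left them, time stands still between calls to the robot, and variables do not carry over. Pictures are saved under pics/ and viewed, and the job is handed in when it is done.

Besides the shell and the picture viewer there is one more tool, called after "Call:" as name(argument=value, ...) on one line, values as JSON. step_arm: Moves the arm, as the interface text tells. Shift numbers are shares of 80 cm and turn numbers shares of 180 degrees, none past 1 either way. Its arguments: {"type":"object","properties":{"rows":{"type":"string"},"gripper":{"type":"number"},"squeeze":{"type":"number"}},"required":["rows"]}

```bash
mkdir -p pics; python3 - <<'E'
from station import *
import cv2,numpy as np
o=get_obs()
print({k:np.round(v,3) for k,v in o.items()})
for n in ("scene","top"):
    s=snapshot(n); np.savez(n+"0.npz",**s)
    cv2.imwrite(f"pics/{n}0.png",s["pixels"][:,:,::-1])
    print(n,s["intrinsics"],s["D"],s["R"],s["t"])
s=snapshot("wrist");np.savez("wrist0.npz",**s);cv2.imwrite("pics/wrist0.png",s["pixels"][:,:,::-1]);print(s["T_tool_cam"],s["intrinsics"],s["D"])
E
```

```text
{'time_s': np.float64(0.0), 'joints': array([ 1.129,  0.259,  1.536, -0.   ,  1.348, -0.203]), 'qvel': array([ 0.001, -0.001, -0.002,  0.001, -0.001,  0.001]), 'joint_efforts': array([-2.0000e-03, -4.3732e+01, -2.8399e+01,  7.1000e-02,  4.1000e-02,
       -0.0000e+00]), 'tcp_pos': array([0.13 , 0.534, 0.196]), 'ee_rot': array([ 0.084,  0.702, -0.085,  0.702]), 'ft_force': array([ 0.279, -0.301, -0.559]), 'ft_torque': array([-0.041,  0.028,  0.005]), 'grip_width': np.float64(0.093)}
scene [[382.27473683   0.         278.80844373]
 [  0.         382.27473683 205.58495178]
 [  0.           0.           1.        ]] [0.01337236 0.         0.         0.         0.        ] [[ 0.33237446  0.94293578  0.01998315]
 [ 0.55815466 -0.17957593 -0.81007152]
 [-0.76025693  0.28040077 -0.58599045]] [-0.23473393 -0.24817711  1.42031873]
top [[438.59583002   0.         281.13017628]
 [  0.         438.59583002 210.572057  ]
 [  0.           0.           1.        ]] [-0.14243259  0.          0.          0.          0.        ] [[-0.00651249 -0.99989528 -0.01292371]
 [-0.99183812  0.00810467 -0.12724566]
 [ 0.12733708  0.01198954 -0.99178703]] [0.04859664 0.57241909 1.0597796 ]
[[ 5.13891167e-04 -2.96301853e-01  9.55094209e-01 -1.88257425e-01]
 [ 9.99999857e-01  2.90526174e-04 -4.47921939e-04 -3.91483385e-04]
 [-1.44759766e-04  9.55094303e-01  2.96301960e-01 -8.28306414e-02]
 [ 0.00000000e+00  0.00000000e+00  0.00000000e+00  1.00000000e+00]] [[320.62262252   0.         283.27878972]
 [  0.         320.62262252 210.21254689]
 [  0.           0.           1.        ]] [-0.06123322  0.          0.          0.          0.        ]
```

View pics/scene0.png

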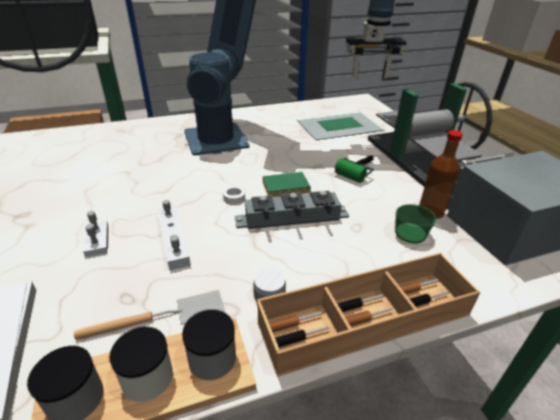

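View pics/top0.png

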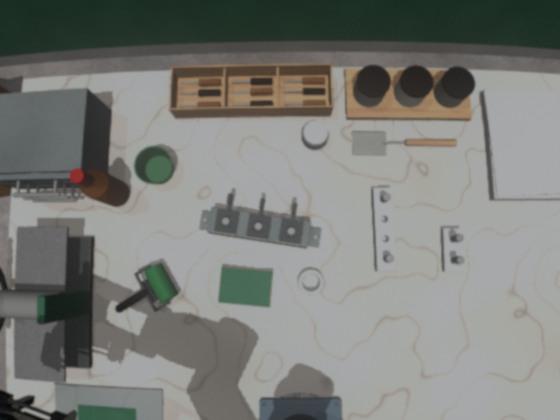

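View pics/wrist0.png

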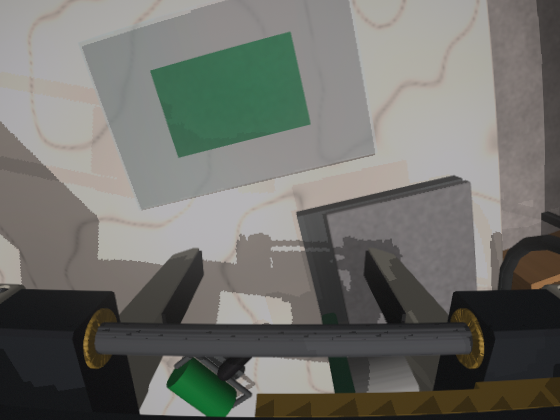

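```bash
cat > h.py <<'E'
import numpy as np,cv2
from scipy.spatial.transform import Rotation as Rt
def campose(s,tp=None,q=None):
    "returns Rwc, origin"
    if "T_tool_cam" in s:
        T=s["T_tool_cam"]; Rw=Rt.from_quat(q).as_matrix()
        return Rw@T[:3,:3], Rw@T[:3,3]+tp
    return s["R"].T, -s["R"].T@s["t"]
def ray(s,uv,z,tp=None,q=None):
    uv=np.atleast_2d(np.array(uv,float))
    n=cv2.undistortPoints(uv[:,None],s["intrinsics"],s["D"])[:,0]
    R,o=campose(s,tp,q)
    d=np.c_[n,np.ones(len(n))]@R.T
    return o+d*((z-o[2])/d[:,2])[:,None]
def cloud(s,tp=None,q=None):
    h,w=s["z_map"].shape
    u,v=np.meshgrid(np.arange(w),np.arange(h))
    n=cv2.undistortPoints(np.c_[u.ravel(),v.ravel()].astype(float)[:,None],s["intrinsics"],s["D"])[:,0]
    R,o=campose(s,tp,q)
    P=np.c_[n,np.ones(len(n))]*s["z_map"].ravel()[:,None]
    P=P@R.T+o
    P[s["z_map"].ravel()==0]=np.nan
    return P.reshape(h,w,3)
def proj(s,X,tp=None,q=None):
    R,o=campose(s,tp,q)
    r=cv2.Rodrigues(R.T)[0]
    return cv2.projectPoints(np.atleast_2d(X).astype(float),r,-R.T@o,s["intrinsics"],s["D"])[0][:,0]
E
python3 - <<'E'
from h import *
s=dict(np.load("top0.npz")); P=cloud(s)
im=s["pixels"][:,:,::-1]
c=cv2.resize(im[170:285,190:480],None,fx=2.7,fy=2.7,interpolation=cv2.INTER_CUBIC)
cv2.imwrite("pics/topz.png",c)
c=cv2.resize(im[180:280,360:475],None,fx=6,fy=6,interpolation=cv2.INTER_CUBIC)
cv2.imwrite("pics/topz2.png",c)
z=P[:,:,2]
print("table z",np.nanmedian(z[300:330,350:450]))
zz=np.nan_to_num(z); 
cv2.imwrite("pics/topzmap.png",cv2.resize(np.clip(zz[170:285,190:480]*2500,0,255).astype(np.uint8),None,fx=2.7,fy=2.7,interpolation=cv2.INTER_NEAREST))
E
```

```text
table z 0.0009797552725026026
```

View pics/topz.png

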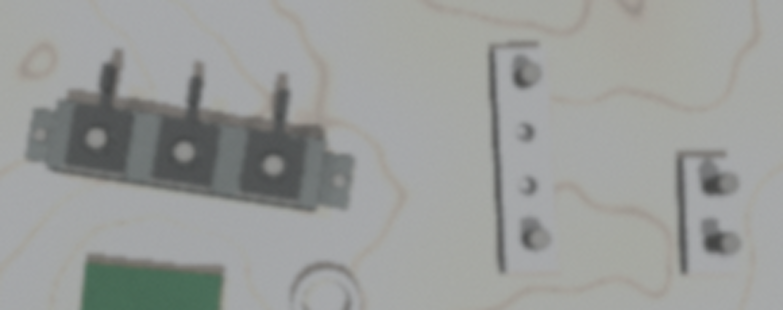

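View pics/topz2.png

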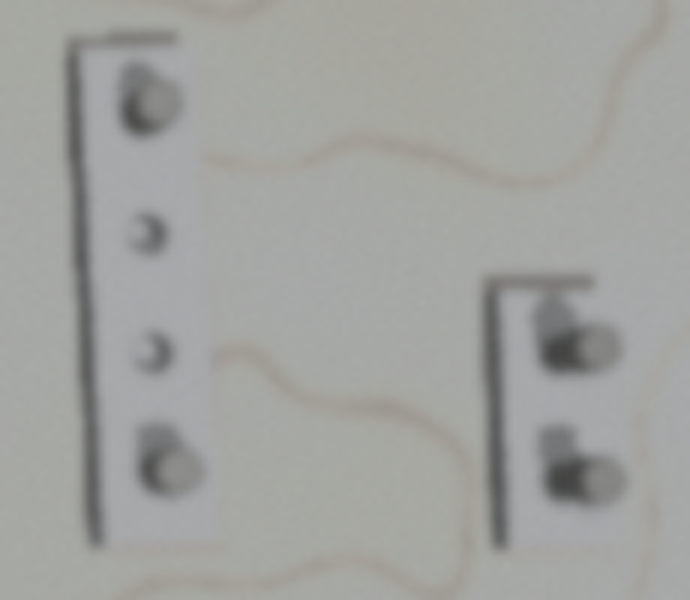

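View pics/topzmap.png

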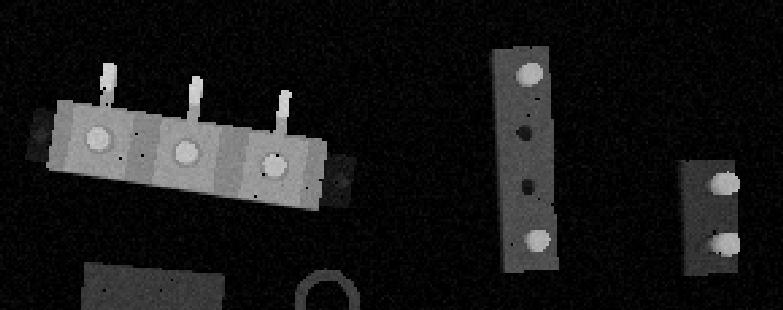

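The top view shows the bar at about (385,228) px with pins in its two outer pockets and the inner two empty. The two spares stand at about (458,238) and (458,260) px. The clamp lies at about (260,228) px with its fins towards +x. Next I measure these from the depth.

```bash
python3 - <<'E'
from h import *
s=dict(np.load("top0.npz")); P=cloud(s); P[:,:,2]-=0.001
z=np.nan_to_num(P[:,:,2])
def blobs(lo,hi,roi,minA=12):
    m=np.zeros(z.shape,np.uint8); v0,v1,u0,u1=roi
    m[v0:v1,u0:u1]=((z>lo)&(z<hi))[v0:v1,u0:u1]
    n,l,st,c=cv2.connectedComponentsWithStats(m)
    for i in range(1,n):
        if st[i,4]>=minA:
            q=P[l==i]; zz=np.median(q[:,2])
            print("px",np.round(c[i],1),"A",st[i,4],"cloud mean",np.round(q.mean(0),4),"zmed",round(zz,4),"ray",np.round(ray(s,c[i],zz+.001)[0,:2],4))
R1=(170,285,360,480); R2=(170,285,190,330)
print("pin tops/heads");blobs(.058,.1,R1)
print("bolt tops");blobs(.068,.078,R2)
print("fins");blobs(.0765,.09,R2,5)
# bar faces rect
for nm,lo,hi,roi in (("bar",.025,.034,(170,290,360,405)),("stand",.016,.024,(170,290,430,480)),("clamp",.045,.06,R2)):
    m=np.zeros(z.shape,bool);v0,v1,u0,u1=roi;m[v0:v1,u0:u1]=((z>lo)&(z<hi))[v0:v1,u0:u1]
    q=P[m][:,:2].astype(np.float32); r=cv2.minAreaRect(q);print(nm,m.sum(),r, np.median(P[m][:,2]))
# holes
v0,v1,u0,u1=170,285,375,400
m=np.zeros(z.shape,np.uint8);m[205:250,378:394]=(z<.024)[205:250,378:394]
n,l,st,c=cv2.connectedComponentsWithStats(m)
for i in range(1,n): 
    if st[i,4]>5:print("hole",c[i],st[i,4],ray(s,c[i],.03),np.median(z[l==i]))
E
```

```text
pin tops/heads
px [386.1 196.6] A 58 cloud mean [ 0.6012 -0.2135  0.0675] zmed 0.068 ray [ 0.6011 -0.2134]
px [458.7 237.3] A 64 cloud mean [ 0.499  -0.392   0.0672] zmed 0.0677 ray [ 0.499  -0.3919]
px [389.  258.3] A 50 cloud mean [ 0.4506 -0.2154  0.0674] zmed 0.0677 ray [ 0.4506 -0.2154]
px [459.3 259.6] A 61 cloud mean [ 0.4442 -0.3913  0.0665] zmed 0.067 ray [ 0.4442 -0.3911]
bolt tops
px [225.6 220.6] A 52 cloud mean [0.5445 0.1784 0.0738] zmed 0.0738 ray [0.5445 0.1784]
px [258.3 225.7] A 51 cloud mean [0.5317 0.0992 0.074 ] zmed 0.0741 ray [0.5317 0.0992]
px [291.1 230.7] A 52 cloud mean [0.5191 0.0204 0.0735] zmed 0.0736 ray [0.519  0.0204]
fins
px [229.2 197.3] A 38 cloud mean [0.6004 0.1692 0.0804] zmed 0.0802 ray [0.6004 0.1692]
px [261.8 202.5] A 40 cloud mean [0.5871 0.0902 0.0805] zmed 0.0803 ray [0.5871 0.0902]
px [294.6 207.7] A 40 cloud mean [0.5738 0.0115 0.0801] zmed 0.0799 ray [0.5738 0.0115]
bar 1415 ((0.5273990631103516, -0.21521100401878357), (0.20990213751792908, 0.052099429070949554), 0.9060809016227722) 0.03011018163735335
stand 625 ((0.4700103998184204, -0.3932031989097595), (0.05314294993877411, 0.10748979449272156), 89.37418365478516) 0.020096892823227797
clamp 1747 ((0.5439578294754028, 0.09765848517417908), (0.2505418360233307, 0.08896849304437637), 80.89078521728516) 0.05383823049609082
hole [383.7037037  218.55555556] 27 [[ 0.55122472 -0.21416919  0.03      ]] 0.009901795800390523
hole [385.11111111 238.48148148] 27 [[ 0.50088895 -0.21605758  0.03      ]] 0.009433480721839138
```

```bash
python3 - <<'E'
from h import *
from station import *
o=get_obs(); R=Rt.from_quat(o["ee_rot"]).as_matrix(); print(R.round(3)); print(np.degrees(np.arctan2(R[1,1],R[0,1])), o["tcp_pos"])
s=dict(np.load("top0.npz")); P=cloud(s); 
# tall things
z=np.nan_to_num(P[:,:,2]); m=(z>.12).astype(np.uint8)
n,l,st,c=cv2.connectedComponentsWithStats(m)
for i in range(1,n):
    if st[i,4]>20:
        q=P[l==i]; print(st[i],q.min(0).round(2),q.max(0).round(2))
E
```

```text
[[-0.001  0.237  0.972]
 [-0.001  0.972 -0.237]
 [-1.    -0.001 -0.   ]]
76.31681025769042 [0.12988196 0.53400046 0.19572629]
[   0   88  114  112 9328] [0.59 0.44 0.12] [0.86 0.75 0.25]
[   0  289   72   35 2132] [0.31 0.54 0.12] [0.38 0.72 0.25]
[   0  389   77   31 1134] [0.11 0.44 0.22] [0.18 0.61 0.43]
```

Call:
step_arm(rows="0.0304 -0.0418 0.0096 0 0 0.0109;0.0304 -0.0418 0.0096 0 0 0.0109;0.0304 -0.0418 0.0096 0 0 0.0109;0.0304 -0.0418 0.0096 0 0 0.0109;0.0304 -0.0418 0.0096 0 0 0.0109;0.0304 -0.0418 0.0096 0 0 0.0109;0.0304 -0.0418 0.0096 0 0 0.0109;0.021 -0.056 0 0 0 0")

```text
time_s: 0.95
tcp_pos: [0.3189, 0.2548, 0.251]
ee_rot: [-0.001, 0.706, 0.001, 0.708]
ft_force: [1.6, -0.3, -0.4]
grip_width: 0.0928
```

Call:
step_arm(rows="0.021 -0.056 0 0 0 0;0.021 -0.056 0 0 0 0;0.021 -0.056 0 0 0 0;0.021 -0.056 0 0 0 0;0.021 -0.056 0 0 0 0;0.021 -0.056 0 0 0 0;0.021 -0.056 0 0 0 0;0.021 -0.056 0 0 0 0")

```text
time_s: 1.75
tcp_pos: [0.4516, -0.1049, 0.25]
ee_rot: [-0.0, 0.707, 0.0, 0.707]
ft_force: [-0.2, 0.8, -0.6]
grip_width: 0.0932
```

Call:
step_arm(rows="0.02 -0.046 -0.021 0 0 0;0.02 -0.046 -0.021 0 0 0;0.02 -0.046 -0.021 0 0 0;0 0 0 0 0 0;0 0 0 0 0 0")

```text
time_s: 2.25
tcp_pos: [0.4989, -0.2134, 0.1985]
ee_rot: [0.001, 0.708, 0.0, 0.706]
ft_force: [0.6, 1.1, 1.0]
grip_width: 0.0928
```

```bash
cat > w.py <<'E'
import sys
from h import *
from station import *
def grab(n):
    o=get_obs(); s=snapshot("wrist"); s=dict(s); s["tp"]=o["tcp_pos"]; s["q"]=o["ee_rot"]
    np.savez(n+".npz",**s); cv2.imwrite(f"pics/{n}.png",s["pixels"][:,:,::-1]); print(o["time_s"],o["tcp_pos"].round(4)); return s
if __name__=="__main__": grab(sys.argv[1])
E
python3 w.py w1
```

```text
2.25 [ 0.4989 -0.2134  0.1985]
```

View pics/w1.png

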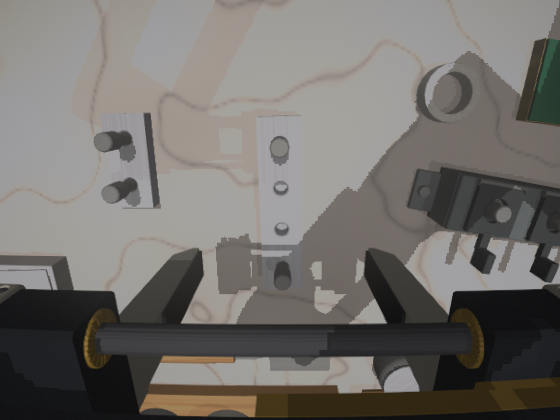

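The wrist view shows the empty pockets at about (281,187) and (281,229) px, the seated pins at (279,147) and (282,275), and the spares at (104,141) and (113,192).

```bash
cat > m.py <<'E'
from h import *
import sys
s=dict(np.load(sys.argv[1]+".npz")); tp,q=s["tp"],s["q"]; P=cloud(s,tp,q); z=np.nan_to_num(P[:,:,2],nan=9)
tab=np.median(z[(np.abs(z)<.01)]); print("table",tab.round(4)); z=z-tab
for nm,xr,yr in (("bar",(.40,.66),(-.26,-.17)),("stand",(.40,.55),(-.44,-.34))):
    g=(P[:,:,0]>xr[0])&(P[:,:,0]<xr[1])&(P[:,:,1]>yr[0])&(P[:,:,1]<yr[1])
    m=(g&(z>.064)&(z<.072)).astype(np.uint8); n,l,st,c=cv2.connectedComponentsWithStats(m)
    for i in range(1,n):
        if st[i,4]>60:
            w=l==i; cc,r=cv2.minEnclosingCircle(P[w][:,:2].astype(np.float32))
            print(nm,"head",c[i].round(1),st[i,4],P[w].mean(0).round(4),np.round(cc,4),round(r,4))
    h0=.03 if nm=="bar" else .02
    m=g&(abs(z-h0)<.003); print(nm,cv2.minAreaRect(P[m][:,:2].astype(np.float32)))
    if nm=="bar":
        m=np.zeros(z.shape,np.uint8); m[175:240,270:293]=(z<.026)[175:240,270:293]
        n,l,st,c=cv2.connectedComponentsWithStats(m)
        for i in range(1,n):
            if st[i,4]>20:
                k=cv2.findContours((l==i).astype(np.uint8),0,1)[0][0]; e=cv2.fitEllipse(k) if len(k)>5 else None
                print("hole",c[i].round(1),st[i],np.round(ray(s,c[i],.03+tab,tp,q)[0],4),e)
E
python3 m.py w1
python3 - <<'E'
from h import *
im=cv2.imread("pics/w1.png"); cv2.imwrite("pics/w1z.png",cv2.resize(im[100:300,235:330],None,fx=3,fy=3,interpolation=cv2.INTER_CUBIC))
E
```

```text
table -0.0001
bar head [279.1 147.5] 313 [ 0.45   -0.2178  0.0676] [ 0.4503 -0.2177] 0.0099
bar head [282.3 281.8] 213 [ 0.5989 -0.2149  0.0673] [ 0.5999 -0.2147] 0.0098
bar ((0.5250234007835388, -0.21669600903987885), (0.2102298140525818, 0.050036460161209106), 0.9598994851112366)
hole [280.6 188. ] [274 182  14  13 140] [ 0.4997 -0.2167  0.0299] ((280.5990905761719, 187.9573516845703), (12.15469741821289, 12.941221237182617), 88.79139709472656)
hole [281.4 228.9] [275 223  14  13 121] [ 0.5494 -0.2159  0.0299] ((281.4290771484375, 228.86611938476562), (10.97473430633545, 12.244162559509277), 91.35607147216797)
stand head [103.3 141.9] 305 [ 0.443  -0.3935  0.0675] [ 0.4429 -0.395 ] 0.0106
stand head [110.8 193.9] 288 [ 0.4967 -0.3939  0.0675] [ 0.497  -0.3953] 0.0107
stand ((0.4702913761138916, -0.3949410021305084), (0.05225458741188049, 0.11040735989809036), 89.62908935546875)
```

View pics/w1z.png

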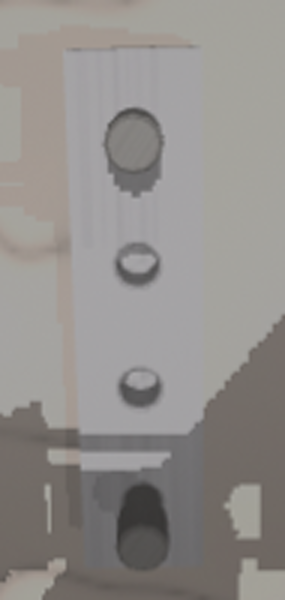

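Call:
step_arm(rows="-0.0025 -0.0567 0 0 0 0;0 -0.0567 0 0 0 0;0 -0.0567 0 0 0 0;0 -0.0567 0 0 0 0;0 0 0 0 0 0;0 0 0 0 0 0")

```text
time_s: 2.9
tcp_pos: [0.4975, -0.394, 0.2003]
ee_rot: [-0.0, 0.707, 0.0, 0.707]
ft_force: [-0.0, 0.8, 0.4]
grip_width: 0.093
```

```bash
python3 w.py w2; python3 m.py w2
```

```text
2.9 [ 0.4975 -0.394   0.2003]
table -0.0001
bar head [456.9 149.4] 307 [ 0.4498 -0.2191  0.0674] [ 0.4497 -0.2183] 0.0102
bar head [438.4 280.5] 216 [ 0.5988 -0.2164  0.0672] [ 0.5994 -0.2159] 0.0108
bar ((0.5242917537689209, -0.2167632281780243), (0.2088778167963028, 0.05224422365427017), 0.9296675324440002)
hole [280.4 211.7] [ 270  175   23   65 1133] [ 0.5277 -0.3979  0.0299] ((281.0840759277344, 208.7799530029297), (24.43474578857422, 79.12564849853516), 0.35191357135772705)
stand head [283.1 141.3] 316 [ 0.4431 -0.3947  0.0676] [ 0.4432 -0.3948] 0.0101
stand head [282.8 194.2] 281 [ 0.4968 -0.3951  0.0677] [ 0.4973 -0.395 ] 0.01
stand ((0.47028255462646484, -0.39496657252311707), (0.0502273365855217, 0.11051872372627258), 89.3858413696289)
```

View pics/w2.png

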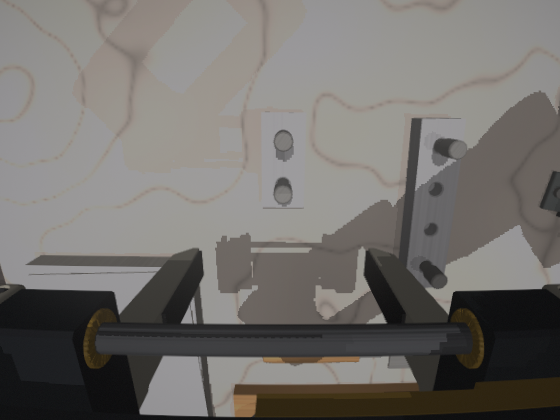

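Call:
step_arm(rows="0 -0.001 -0.04 0 0 0;0 0 -0.05 0 0 0;0 0 -0.05 0 0 0;0 0 -0.04 0 0 0;0 0 -0.02 0 0 0;0 0 0 0 0 0", gripper=0.1, squeeze=25)

```text
time_s: 3.55
tcp_pos: [0.4966, -0.3915, 0.0377]
ee_rot: [0.0, 0.708, 0.003, 0.706]
ft_force: [-0.6, 0.2, -0.5]
grip_width: 0.052
```

Call:
step_arm(rows="0 0 0 0 0 0;0 0 0 0 0 0;0 0 0 0 0 0;0 0 0 0 0 0", gripper=-0.9)

```text
time_s: 3.95
tcp_pos: [0.4981, -0.3959, 0.041]
ee_rot: [-0.001, 0.707, -0.0, 0.708]
ft_force: [0.3, 0.2, -0.1]
grip_width: 0.0236
```

Call:
step_arm(rows="0 0 0 0 0 0;0 0 0 0 0 0")

```text
time_s: 4.15
tcp_pos: [0.4979, -0.396, 0.0406]
ee_rot: [-0.001, 0.707, -0.0, 0.708]
ft_force: [0.0, 0.2, 4.8]
grip_width: 0.0182
```

Call:
step_arm(rows="0 0 0 0 0 0")

```text
time_s: 4.25
tcp_pos: [0.4979, -0.396, 0.0406]
ee_rot: [-0.001, 0.707, -0.0, 0.708]
ft_force: [-0.1, 1.7, 5.4]
grip_width: 0.0181
```

```bash
python3 - <<'E'
from station import *
o=get_obs(); print(o["tcp_pos"],o["ft_force"],o["joints"])
for i in range(3):
    snapshot("wrist"); o=get_obs(); print(o["tcp_pos"],o["ft_force"],o["grip_width"],o["joints"])
E
```

```text
[ 0.49794622 -0.39602118  0.04056799] [-0.07750153  1.6982507   5.38637945] [-8.47001113e-01  5.42079647e-01  1.50784192e+00  1.49679562e-04
  1.09013763e+00 -2.41858882e+00]
[ 0.4979389  -0.39601658  0.04054682] [0.02346829 0.54023218 5.27402294] 0.01842800318718015 [-8.46991848e-01  5.42107166e-01  1.50785313e+00  1.25800805e-04
  1.09012508e+00 -2.41859436e+00]
[ 0.49796079 -0.39602752  0.04058043] [-0.49787116  0.34895412  4.76303227] 0.01855077311408326 [-8.46976617e-01  5.42072706e-01  1.50781884e+00  1.24692390e-04
  1.09013476e+00 -2.41860403e+00]
[ 0.4979964  -0.39605291  0.04061795] [-0.30135809  0.50105694  5.14481042] 0.018017913218431995 [-8.46973761e-01  5.42026405e-01  1.50779470e+00  1.48084659e-04
  1.09008564e+00 -2.41859820e+00]
```

Call:
step_arm(rows="0 0 0.02 0 0 0;0 0 0.04 0 0 0;0 0 0.04 0 0 0;0 0 0.02 0 0 0;0 0 0 0 0 0;0 0 0 0 0 0")

```text
time_s: 5.0
tcp_pos: [0.4971, -0.3952, 0.1348]
ee_rot: [0.0, 0.707, 0.001, 0.707]
ft_force: [0.2, -0.3, -1.0]
grip_width: 0.0184
```

```bash
python3 w.py w3; python3 -c "
from station import *
o=get_obs();print(o['grip_width'],o['ft_force'])"
```

```text
5.0 [ 0.4971 -0.3952  0.1348]
0.018229012194183075 [ 0.31096547  0.39587647 -1.07053931]
```

View pics/w3.png

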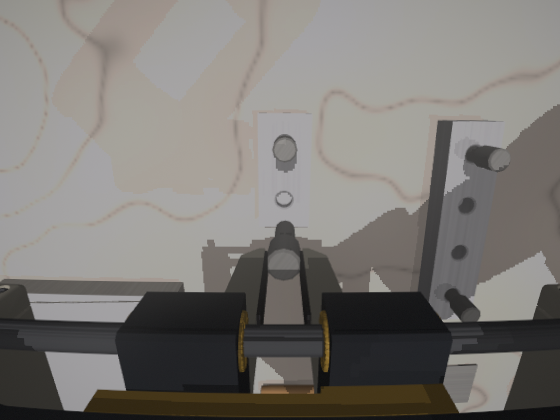

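The spare is held: its head top is at about (284,262) px and its foot is pointing up-image at (285,230). The vacated pocket shows at (284,199).

```bash
cat > held.py <<'E'
from h import *
import sys
s=dict(np.load(sys.argv[1]+".npz")); tp,q=s["tp"],s["q"]; P=cloud(s,tp,q)
D=P-tp
g=(abs(D[:,:,1])<.013)&(abs(D[:,:,0])<.02)
m=g&(D[:,:,2]>.022)&(D[:,:,2]<.034)
k=np.argwhere(m); 
cc,r=cv2.minEnclosingCircle(D[m][:,:2].astype(np.float32)); print("head top rel",m.sum(),np.median(D[m],0).round(4),np.round(cc,4),round(r,4),k.mean(0)[::-1])
m=g&(D[:,:,2]<.0)&(D[:,:,2]>-.035)
print("shank rel",m.sum())
for a in (-.032,-.024,-.016,-.008): 
    w=g&(D[:,:,2]>a)&(D[:,:,2]<a+.008)
    if w.sum(): print(a,w.sum(),D[w].mean(0).round(4),"minx",D[w][:,0].min().round(4),"y",D[w][:,1].min().round(4),D[w][:,1].max().round(4))
print("lowest",D[g&(D[:,:,2]>-.045)][:,2].min())
E
python3 held.py w3
```

```text
head top rel 1114 [-0.0031 -0.0001  0.027 ] [-0.0033  0.0001] 0.0143 [283.71992819 262.42190305]
shank rel 240
-0.032 60 [-0.0058  0.0009 -0.0272] minx -0.0078 y -0.0064 0.0073
-0.024 70 [-0.0059  0.0007 -0.0201] minx -0.0078 y -0.0063 0.0071
-0.016 84 [-0.0061  0.0005 -0.0121] minx -0.0077 y -0.0061 0.0068
-0.008 26 [-0.0068  0.0005 -0.0063] minx -0.0076 y -0.0046 0.0045
lowest -0.031873281533012277
```

Call:
step_arm(rows="0.0168 0.0558 0 0 0 0;0.0168 0.0558 0 0 0 0;0.0168 0.0558 0 0 0 0;0.0168 0.0558 0 0 0 0;0 0 -0.03 0 0 0;0 0 -0.02 0 0 0;0 0 0 0 0 0;0 0 0 0 0 0")

```text
time_s: 5.85
tcp_pos: [0.5505, -0.2166, 0.0945]
ee_rot: [0.0, 0.708, 0.001, 0.706]
ft_force: [0.4, -0.1, -1.3]
grip_width: 0.0181
```

```bash
python3 w.py w4; python3 held.py w4; python3 m.py w4
```

```text
5.85 [ 0.5505 -0.2166  0.0945]
head top rel 1117 [-0.003  -0.0001  0.0271] [-0.0031 -0.0001] 0.0143 [283.73948075 262.40286482]
shank rel 241
-0.032 56 [-0.0058  0.0007 -0.0276] minx -0.0076 y -0.0063 0.0073
-0.024 78 [-0.0059  0.0006 -0.0201] minx -0.0077 y -0.0063 0.0071
-0.016 76 [-0.006   0.0006 -0.0122] minx -0.0075 y -0.0061 0.0068
-0.008 31 [-0.0068  0.0006 -0.0063] minx -0.0077 y -0.0046 0.0059
lowest -0.03125101109505318
table -0.0001
bar head [282.3  83.3] 810 [ 0.4504 -0.2178  0.0677] [ 0.4502 -0.2177] 0.0103
bar head [285.1 224.3] 67 [ 0.5446 -0.2158  0.068 ] [ 0.548  -0.2158] 0.0066
bar head [285.9 290.7] 468 [ 0.5988 -0.215   0.0674] [ 0.5997 -0.215 ] 0.0101
bar ((0.5252104997634888, -0.21623240411281586), (0.20992237329483032, 0.05054711550474167), 1.1837162971496582)
hole [284.3 213.8] [276 206  17  16 226] [ 0.549  -0.2161  0.0299] ((284.356689453125, 213.87074279785156), (15.358803749084473, 17.336971282958984), 96.60120391845703)
stand head [16.3 78.3] 731 [ 0.4436 -0.3929  0.0676] [ 0.4432 -0.3938] 0.0108
stand ((0.4704430401325226, -0.3952855169773102), (0.05271805450320244, 0.1106548011302948), 89.62932586669922)
```

View pics/w4.png

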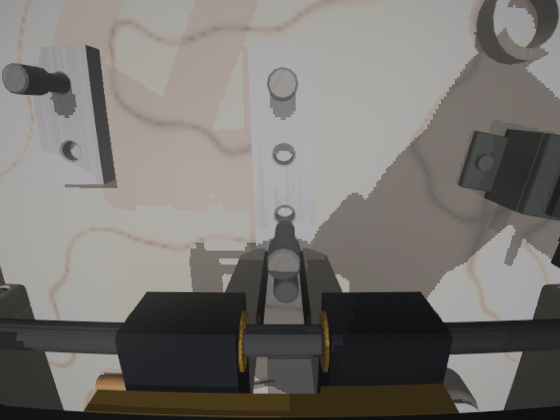

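Call:
step_arm(rows="0 0 -0.02 0 0 0;0 0 -0.015 0 0 0;0 0 -0.008 0 0 0;0 0 -0.005 0 0 0;0 0 0 0 0 0")

```text
time_s: 6.4
tcp_pos: [0.551, -0.2169, 0.0569]
ee_rot: [-0.0, 0.707, 0.0, 0.707]
ft_force: [0.5, -0.5, -1.2]
grip_width: 0.0183
```

Call:
step_arm(rows="0 0 -0.006 0 0 0;0 0 -0.006 0 0 0;0 0 -0.005 0 0 0;0 0 -0.003 0 0 0;0 0 -0.001 0 0 0;0 0 0 0 0 0")

```text
time_s: 7.0
tcp_pos: [0.5515, -0.217, 0.0407]
ee_rot: [-0.0, 0.707, 0.0, 0.707]
ft_force: [0.5, 0.9, 1.0]
grip_width: 0.0183
```

Call:
step_arm(rows="0 0 -0.002 0 0 0;0 0 0 0 0 0")

```text
time_s: 7.2
tcp_pos: [0.5525, -0.2174, 0.0405]
ee_rot: [-0.001, 0.706, -0.0, 0.708]
ft_force: [0.3, 1.8, 8.2]
grip_width: 0.0185
```

Call:
step_arm(rows="0 0 0.001 0 0 0;0 0 0 0 0 0;0 0 0 0 0 0;0 0 0 0 0 0", gripper=0.1)

```text
time_s: 7.6
tcp_pos: [0.5511, -0.2169, 0.0394]
ee_rot: [-0.0, 0.707, 0.0, 0.707]
ft_force: [-0.4, -0.2, 0.2]
grip_width: 0.0456
```

Call:
step_arm(rows="0 0 0.03 0 0 0;0 0 0.05 0 0 0;0 0 0.05 0 0 0;0 0 0.05 0 0 0;0 0 0.02 0 0 0;-0.04 0 0 0 0 0;0 0 0 0 0 0;0 0 0 0 0 0")

```text
time_s: 8.4
tcp_pos: [0.519, -0.217, 0.1997]
ee_rot: [-0.0, 0.707, 0.0, 0.707]
ft_force: [0.3, 0.5, 0.2]
grip_width: 0.0512
```

```bash
python3 w.py w5; python3 m.py w5
```

```text
8.4 [ 0.519  -0.217   0.1997]
table -0.0001
bar head [283.1 126. ] 333 [ 0.4498 -0.2177  0.0676] [ 0.4499 -0.2177] 0.0101
bar head [284.5 223.2] 257 [ 0.5499 -0.2161  0.0676] [ 0.5507 -0.2162] 0.01
bar head [285.6 265.2] 238 [ 0.5992 -0.2149  0.0674] [ 0.6003 -0.215 ] 0.0103
bar ((0.5258564949035645, -0.21631282567977905), (0.2108517736196518, 0.05022696778178215), 1.0992454290390015)
stand head [104.8 120.8] 345 [ 0.4432 -0.3935  0.0675] [ 0.4433 -0.3943] 0.0105
stand ((0.4701474606990814, -0.3948037624359131), (0.05202409252524376, 0.11065901815891266), 89.01811981201172)
```

View pics/w5.png

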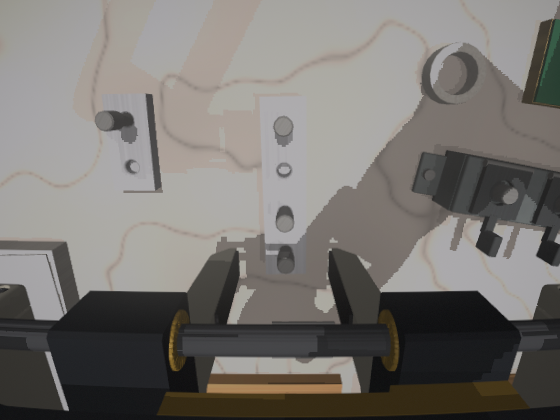

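The first spare is seated: its head is at (285,223) px and 67.6 mm high, the same as its neighbours. On to the second spare.

Call:
step_arm(rows="-0.0236 -0.0557 0 0 0 0;-0.0236 -0.0557 0 0 0 0;-0.0236 -0.0557 0 0 0 0;-0.0236 -0.0557 0 0 0 0;0 0 -0.04 0 0 0;0 0 -0.05 0 0 0;0 0 -0.05 0 0 0;0 0 -0.035 0 0 0")

```text
time_s: 9.25
tcp_pos: [0.4433, -0.3944, 0.0562]
ee_rot: [0.001, 0.708, 0.001, 0.706]
ft_force: [-0.6, 0.1, 0.3]
grip_width: 0.0509
```

Call:
step_arm(rows="0 0 -0.015 0 0 0;0 0 -0.009 0 0 0;0 0 0 0 0 0;0 0 0 0 0 0")

```text
time_s: 9.65
tcp_pos: [0.4447, -0.3961, 0.0419]
ee_rot: [-0.001, 0.707, -0.0, 0.708]
ft_force: [-1.1, -0.0, 0.6]
grip_width: 0.0508
```

Call:
step_arm(rows="-0.0005 0.001 -0.0015 0 0 0;0 0 0 0 0 0;0 0 0 0 0 0;0 0 0 0 0 0;0 0 0 0 0 0;0 0 0 0 0 0;0 0 0 0 0 0", gripper=-0.9)

```text
time_s: 10.35
tcp_pos: [0.4435, -0.3946, 0.0396]
ee_rot: [-0.0, 0.707, 0.0, 0.707]
ft_force: [0.3, 0.2, 2.3]
grip_width: 0.0184
```

Call:
step_arm(rows="0 0 0.02 0 0 0;0 0 0.04 0 0 0;0 0 0.04 0 0 0;0 0 0.02 0 0 0;0 0 0 0 0 0;0 0 0 0 0 0")

```text
time_s: 10.95
tcp_pos: [0.4431, -0.3941, 0.1346]
ee_rot: [-0.0, 0.707, 0.0, 0.707]
ft_force: [0.9, -1.3, -1.1]
grip_width: 0.0188
```

```bash
python3 w.py w6; python3 held.py w6
```

```text
10.95 [ 0.4431 -0.3941  0.1346]
head top rel 1128 [-0.003  -0.0001  0.028 ] [-0.0035  0.    ] 0.0142 [283.74822695 263.23138298]
shank rel 248
-0.032 47 [-0.0053  0.     -0.027 ] minx -0.007 y -0.0071 0.0065
-0.024 80 [-0.0054 -0.0004 -0.0202] minx -0.0073 y -0.0071 0.0064
-0.016 83 [-0.0055 -0.0003 -0.0119] minx -0.0072 y -0.0068 0.0061
-0.008 38 [-0.0062  0.     -0.0057] minx -0.0071 y -0.0059 0.0059
lowest -0.03052715789400423
```

Call:
step_arm(rows="0.0179 0.0554 0 0 0 0;0.0179 0.0554 0 0 0 0;0.0179 0.0554 0 0 0 0;0.0179 0.0554 0 0 0 0;0 0 -0.03 0 0 0;0 0 -0.02 0 0 0;0 0 0 0 0 0;0 0 0 0 0 0")

```text
time_s: 11.8
tcp_pos: [0.4999, -0.2167, 0.0942]
ee_rot: [0.0, 0.708, 0.001, 0.706]
ft_force: [0.2, -0.4, -1.4]
grip_width: 0.0186
```

```bash
python3 w.py w7; python3 held.py w7; python3 m.py w7
```

```text
11.8 [ 0.4999 -0.2167  0.0942]
head top rel 1125 [-0.0029 -0.0001  0.028 ] [-0.0035 -0.0001] 0.0142 [283.79822222 263.23911111]
shank rel 249
-0.032 47 [-0.0054 -0.0001 -0.0269] minx -0.0071 y -0.0071 0.0066
-0.024 78 [-0.0054 -0.0002 -0.0202] minx -0.0072 y -0.007 0.0064
-0.016 85 [-0.0055 -0.0003 -0.0119] minx -0.0073 y -0.0068 0.0062
-0.008 39 [-0.0062 -0.0003 -0.0058] minx -0.0072 y -0.0059 0.0052
lowest -0.02978896683639319
table -0.0001
bar head [282.5 162.4] 666 [ 0.45   -0.2177  0.0677] [ 0.4503 -0.2178] 0.0101
bar head [284.2 225.1] 64 [ 0.4944 -0.2165  0.0684] [ 0.4981 -0.2166] 0.0067
bar head [284.6 291.7] 473 [ 0.549  -0.2161  0.0674] [ 0.5501 -0.2158] 0.0105
bar ((0.5132682919502258, -0.21654477715492249), (0.18656767904758453, 0.0502169132232666), 1.1189570426940918)
hole [283.7 214.6] [275 207  18  16 233] [ 0.499  -0.2168  0.0299] ((283.6388854980469, 214.59141540527344), (15.174250602722168, 17.813045501708984), 92.69013977050781)
stand ((0.4702067971229553, -0.39503079652786255), (0.05254346877336502, 0.11025495827198029), 89.46683502197266)
```

View pics/w7.png

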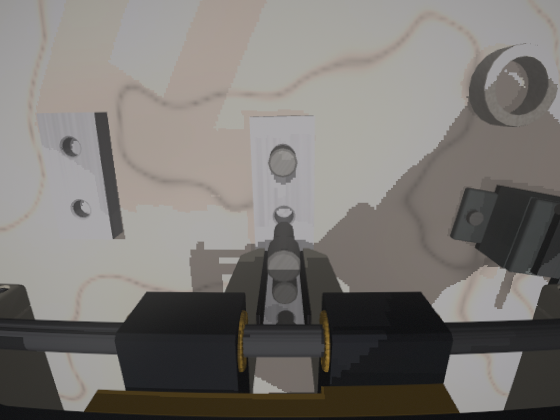

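The pocket at (284,214) px lies straight below the held pin. Descending.

Call:
step_arm(rows="0 0 -0.02 0 0 0;0 0 -0.015 0 0 0;0 0 -0.008 0 0 0;0 0 -0.005 0 0 0;0 0 0 0 0 0")

```text
time_s: 12.35
tcp_pos: [0.5004, -0.2171, 0.0565]
ee_rot: [-0.0, 0.707, 0.0, 0.707]
ft_force: [0.4, 0.8, 0.4]
grip_width: 0.0185
```

Call:
step_arm(rows="0 0 -0.006 0 0 0;0 0 -0.006 0 0 0;0 0 -0.005 0 0 0;0 0 -0.003 0 0 0;0 0 -0.001 0 0 0;0 0 0 0 0 0")

```text
time_s: 12.95
tcp_pos: [0.5006, -0.2171, 0.04]
ee_rot: [-0.0, 0.707, 0.0, 0.707]
ft_force: [-0.3, -0.2, -0.9]
grip_width: 0.0186
```

Call:
step_arm(rows="0 0 -0.0015 0 0 0;0 0 -0.001 0 0 0;0 0 0 0 0 0")

```text
time_s: 13.25
tcp_pos: [0.5016, -0.2176, 0.0395]
ee_rot: [-0.001, 0.706, -0.0, 0.708]
ft_force: [-0.6, 1.3, 7.6]
grip_width: 0.0186
```

Call:
step_arm(rows="0 0 0.001 0 0 0;0 0 0 0 0 0;0 0 0 0 0 0;0 0 0 0 0 0", gripper=0.1)

```text
time_s: 13.65
tcp_pos: [0.5005, -0.2171, 0.0388]
ee_rot: [-0.0, 0.707, 0.0, 0.707]
ft_force: [0.1, -0.3, -0.2]
grip_width: 0.0458
```

Call:
step_arm(rows="0 0 0.03 0 0 0;0 0 0.05 0 0 0;0 0 0.05 0 0 0;0 0 0.05 0 0 0;0 0 0.02 0 0 0;0 0 0 0 0 0;0 0 0 0 0 0")

```text
time_s: 14.35
tcp_pos: [0.5003, -0.2169, 0.1981]
ee_rot: [-0.0, 0.707, 0.0, 0.707]
ft_force: [-1.0, 0.4, -0.6]
grip_width: 0.0511
```

```bash
python3 w.py w8; python3 m.py w8
```

```text
14.35 [ 0.5003 -0.2169  0.1981]
table -0.0001
bar head [283.  145.8] 319 [ 0.4498 -0.2177  0.0677] [ 0.4502 -0.2177] 0.0101
bar head [283.1 195.4] 278 [ 0.5002 -0.2175  0.0676] [ 0.5007 -0.2177] 0.01
bar head [284.4 240.1] 257 [ 0.5497 -0.2161  0.0676] [ 0.5504 -0.2158] 0.0102
bar head [285.4 280.5] 213 [ 0.5987 -0.2149  0.0674] [ 0.5994 -0.2148] 0.0097
bar ((0.5249575972557068, -0.21651741862297058), (0.21025896072387695, 0.0501646064221859), 0.9399457573890686)
stand ((0.47032737731933594, -0.39523860812187195), (0.05204824358224869, 0.11022260040044785), 89.05799102783203)
```

View pics/w8.png

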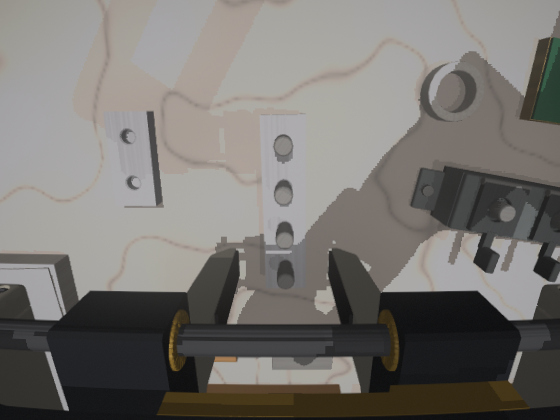

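All four pin heads (u≈284; v = 146, 195, 240, 281) are 67.4 to 67.7 mm high, so both spares are home and the stand is empty. Next is the clamp, with the fingers shut.

Call:
step_arm(rows="0.0052 0.056 0 0 0 -0.0072;0.0052 0.056 0 0 0 -0.0072;0.0052 0.056 0 0 0 -0.0072;0.0052 0.056 0 0 0 -0.0072;0.0052 0.056 0 0 0 -0.0072;0.0052 0.056 0 0 0 -0.0072;0.0052 0.056 0 0 0 -0.0072;0 0 0 0 0 0", gripper=-1)

```text
time_s: 15.2
tcp_pos: [0.5283, 0.1017, 0.1967]
ee_rot: [0.054, 0.706, -0.053, 0.704]
ft_force: [0.3, 0.4, -0.2]
grip_width: 0.0011
```

Call:
step_arm(rows="0 0 0 0 0 0")

```text
time_s: 15.3
tcp_pos: [0.5286, 0.0974, 0.197]
ee_rot: [0.054, 0.706, -0.055, 0.704]
ft_force: [0.5, -0.7, -0.6]
grip_width: 0.0003
```

```bash
python3 w.py w9; cat > c.py <<'E'
from h import *
import sys
s=dict(np.load(sys.argv[1]+".npz")); tp,q=s["tp"],s["q"]; P=cloud(s,tp,q); z=np.nan_to_num(P[:,:,2],nan=9)+.0001
Rm=Rt.from_quat(q).as_matrix(); print("tool y yaw",np.degrees(np.arctan2(-Rm[0,1],Rm[1,1])))
yaw=np.radians(-9.15); C=np.array([.530,.097])
B=[C+k*.08*np.array([-np.sin(yaw),np.cos(yaw)]) for k in (-1,0,1)]
for k,b in enumerate(B):
    d=np.hypot(P[:,:,0]-b[0],P[:,:,1]-b[1])
    m=(d<.016)&(z>.0635)&(z<.08)
    if m.sum()>20:
        cc,r=cv2.minEnclosingCircle(P[m][:,:2].astype(np.float32)); print("bolt",k+1,m.sum(),P[m].mean(0).round(4),np.median(z[m]).round(4),np.round(cc,4),round(r,4))
    f=b+.056*np.array([np.cos(yaw),np.sin(yaw)])
    d=np.hypot(P[:,:,0]-f[0],P[:,:,1]-f[1]); m=(d<.022)&(z>.0775)&(z<.084)
    if m.sum()>20: print("fin",k+1,m.sum(),P[m].mean(0).round(4),cv2.minAreaRect(P[m][:,:2].astype(np.float32)))
E
python3 c.py w9
```

```text
15.3 [0.5286 0.0974 0.197 ]
tool y yaw -8.844670763996065
bolt 1 330 [0.517  0.0212 0.0728] 0.0736 [0.5181 0.02  ] 0.0101
fin 1 191 [0.5724 0.0114 0.0796] ((0.5727455019950867, 0.011164035648107529), (0.009941136464476585, 0.02263927273452282), 81.05303192138672)
bolt 2 321 [0.5296 0.0992 0.073 ] 0.0739 [0.5309 0.0992] 0.0101
fin 2 78 [0.5782 0.091  0.0796] ((0.5789979696273804, 0.09123633801937103), (0.00934378057718277, 0.009516227059066296), 81.03158569335938)
bolt 3 319 [0.542  0.1769 0.0726] 0.0736 [0.5432 0.178 ] 0.0103
fin 3 191 [0.5978 0.1682 0.0795] ((0.5978686213493347, 0.16849572956562042), (0.010235436260700226, 0.023733366280794144), 81.14887237548828)
```

View pics/w9.png

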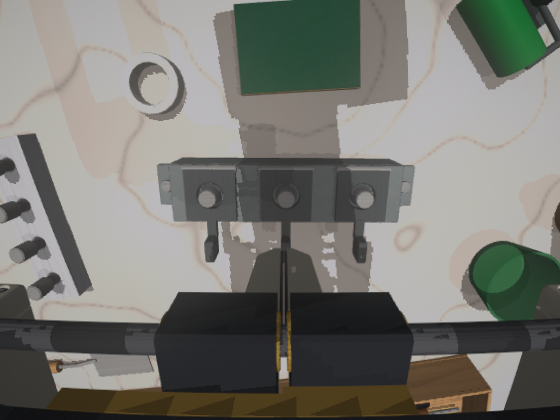

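The bolts are at (208,196), (286,194) and (365,198) px and the fins at (211,248) and (360,248). All three tops read about 73.7 mm. I'll tap bolt 2 first, as it is nearest.

Call:
step_arm(rows="0.0024 0.0022 -0.03 0 0 0;0 0 -0.05 0 0 0;0 0 -0.04 0 0 0;0 0 -0.02 0 0 0;0 0 -0.008 0 0 0;0 0 0 0 0 0;0 0 0 0 0 0")

```text
time_s: 16.05
tcp_pos: [0.5324, 0.0974, 0.0813]
ee_rot: [0.056, 0.704, -0.056, 0.705]
ft_force: [-0.5, 0.3, -0.2]
grip_width: 0.0006
```

Call:
step_arm(rows="0 0 -0.003 0 0 0;0 0 -0.003 0 0 0;0 0 0 0 0 0")

```text
time_s: 16.35
tcp_pos: [0.5318, 0.0983, 0.0759]
ee_rot: [0.056, 0.705, -0.056, 0.705]
ft_force: [0.6, -0.9, -0.1]
grip_width: 0.0003
```

Call:
step_arm(rows="0 0 -0.002 0 0 0;0 0 -0.002 0 0 0;0 0 0 0 0 0")

```text
time_s: 16.65
tcp_pos: [0.5315, 0.0983, 0.0723]
ee_rot: [0.055, 0.705, -0.056, 0.705]
ft_force: [-0.0, -0.6, 0.0]
grip_width: 0.0004
```

Call:
step_arm(rows="0 0 -0.002 0 0 0;0 0 0 0 0 0")

```text
time_s: 16.85
tcp_pos: [0.5315, 0.0983, 0.0707]
ee_rot: [0.056, 0.705, -0.056, 0.705]
ft_force: [0.0, -0.5, -0.1]
grip_width: 0.0007
```

Call:
step_arm(rows="0 0 -0.002 0 0 0;0 0 -0.002 0 0 0;0 0 0 0 0 0")

```text
time_s: 17.15
tcp_pos: [0.5315, 0.0982, 0.0674]
ee_rot: [0.056, 0.705, -0.056, 0.705]
ft_force: [-0.5, -0.3, -0.6]
grip_width: 0.0005
```

Call:
step_arm(rows="0 0 -0.002 0 0 0;0 0 -0.001 0 0 0;0 0 0 0 0 0")

```text
time_s: 17.45
tcp_pos: [0.5316, 0.0982, 0.0652]
ee_rot: [0.056, 0.705, -0.056, 0.705]
ft_force: [-0.2, 0.2, 0.5]
grip_width: 0.0006
```

Call:
step_arm(rows="0 0 0.02 0 0 0;0 0 0.05 0 0 0;0 0 0.05 0 0 0;0 0 0.045 0 0 0;0 0 0 0 0 0;0 0 0 0 0 0")

```text
time_s: 18.05
tcp_pos: [0.5321, 0.0982, 0.1981]
ee_rot: [0.056, 0.704, -0.056, 0.706]
ft_force: [-1.3, 0.8, 0.1]
grip_width: 0.0002
```

```bash
python3 w.py w10;python3 c.py w10
```

```text
18.05 [0.5321 0.0982 0.1981]
tool y yaw -9.015632457330037
bolt 1 330 [0.5171 0.0211 0.0729] 0.0736 [0.5182 0.0197] 0.0104
fin 1 195 [0.5723 0.0115 0.0796] ((0.5726413130760193, 0.01112290471792221), (0.010095925070345402, 0.022770576179027557), 80.75396728515625)
bolt 2 319 [0.5296 0.0993 0.073 ] 0.0737 [0.5309 0.099 ] 0.0101
fin 2 117 [0.5804 0.0911 0.0796] ((0.5809705853462219, 0.09128054976463318), (0.009391000494360924, 0.014032920822501183), 80.90333557128906)
bolt 3 320 [0.5421 0.1768 0.0726] 0.0736 [0.5436 0.1779] 0.0103
fin 3 182 [0.5976 0.1683 0.0796] ((0.597697377204895, 0.16847002506256104), (0.009851747192442417, 0.022196784615516663), 80.31737518310547)
```

View pics/w10.png

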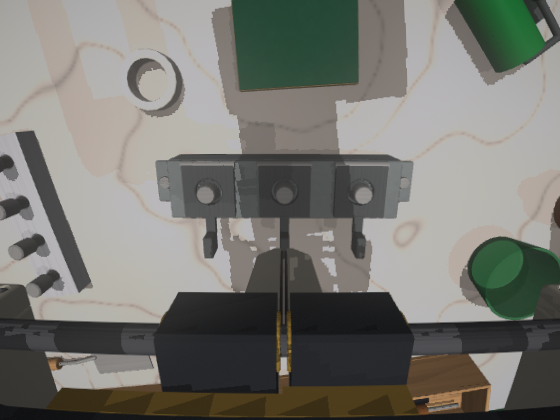

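Bolt 2 still stands at 73.7 mm although the TCP went to 65 mm with no force reading. I'll check where the fingertips really are before pressing further.

```bash
python3 - <<'E'
from h import *
for n in ("w8","w9","w10"):
    s=dict(np.load(n+".npz")); tp,q=s["tp"],s["q"]; P=cloud(s,tp,q); R=Rt.from_quat(q).as_matrix(); D=(P-tp)@R
    g=(D[:,:,0]>-.06)&(D[:,:,0]<.03)&(abs(D[:,:,1])<.06)&(abs(D[:,:,2])<.04)
    d=D[g]; print(n,g.sum(),d.min(0).round(4),d.max(0).round(4))
    for a in np.arange(-.06,.02,.008):
        w=(d[:,0]>a)&(d[:,0]<a+.008)
        if w.sum(): print("  x",a.round(3),w.sum(),d[w][:,1].min().round(4),d[w][:,1].max().round(4),d[w][:,2].min().round(4),d[w][:,2].max().round(4))
s=dict(np.load("w10.npz")); print(s["z_map"][235:300:6,284].round(3), s["z_map"][235:300:6,270].round(3))
im=cv2.imread("pics/w10.png"); cv2.imwrite("pics/w10z.png",cv2.resize(im[140:310,150:420],None,fx=2.9,fy=2.9,interpolation=cv2.INTER_CUBIC))
E
```

```text
w8 2563 [-0.06   -0.0417 -0.0103] [-0.021   0.0408  0.008 ]
  x -0.06 765 -0.0417 0.0408 -0.0103 0.008
  x -0.052 633 -0.0415 0.0404 -0.0101 0.0076
  x -0.044 513 -0.0409 0.0394 -0.01 0.0078
  x -0.036 438 -0.04 0.0389 -0.01 0.0076
  x -0.028 214 -0.0375 0.0349 -0.0095 0.0078
w9 1945 [-0.06   -0.0166 -0.01  ] [-0.0218  0.0159  0.0086]
  x -0.06 584 -0.0166 0.0159 -0.01 0.0086
  x -0.052 491 -0.016 0.0152 -0.0097 -0.0066
  x -0.044 409 -0.0152 0.0146 -0.0097 -0.0066
  x -0.036 335 -0.0153 0.0146 -0.0097 -0.0065
  x -0.028 126 -0.0116 0.0098 -0.0095 -0.0068
w10 1953 [-0.06   -0.0166 -0.01  ] [-0.022   0.0158  0.0082]
  x -0.06 582 -0.0166 0.0158 -0.01 0.0082
  x -0.052 493 -0.016 0.0152 -0.0096 -0.0067
  x -0.044 413 -0.0153 0.0146 -0.0096 -0.0067
  x -0.036 335 -0.0151 0.0143 -0.0095 -0.0068
  x -0.028 130 -0.0105 0.0099 -0.0094 -0.007
[0.339 0.33  0.334 0.178 0.171 0.165 0.158 0.152 0.151 0.152 0.15 ] [0.416 0.418 0.42  0.175 0.166 0.161 0.155 0.149 0.143 0.138 0.086]
```

View pics/w10z.png

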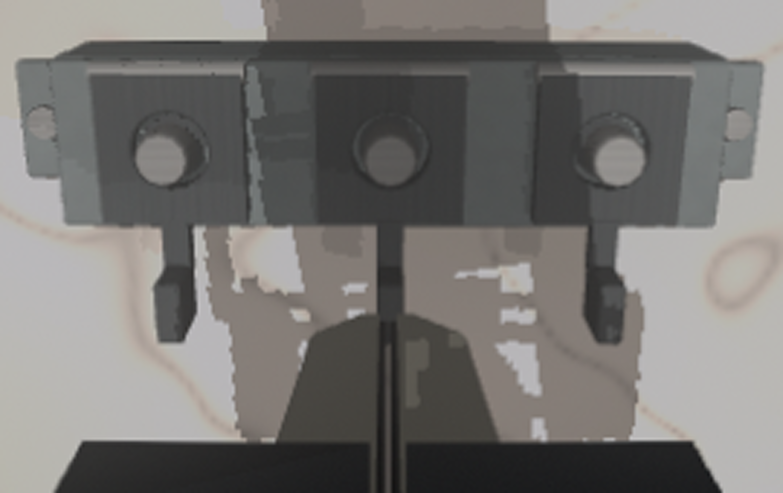

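The camera shows the fingers ending about 21 mm behind the nominal TCP, so the earlier tap stopped short of the bolt. Contact should come at TCP z ≈ 0.0525, so I'll go lower while watching the force.

Call:
step_arm(rows="-0.001 0.001 -0.04 0 0 0;0 0 -0.05 0 0 0;0 0 -0.05 0 0 0;0 0 -0.025 0 0 0;0 0 -0.008 0 0 0;0 0 -0.002 0 0 0;0 0 0 0 0 0")

```text
time_s: 18.8
tcp_pos: [0.5312, 0.099, 0.0576]
ee_rot: [0.056, 0.705, -0.056, 0.705]
ft_force: [0.5, 0.3, -0.2]
grip_width: 0.0002
```

Call:
step_arm(rows="0 0 -0.002 0 0 0;0 0 -0.002 0 0 0;0 0 0 0 0 0")

```text
time_s: 19.1
tcp_pos: [0.5312, 0.099, 0.0547]
ee_rot: [0.056, 0.705, -0.056, 0.705]
ft_force: [-0.4, 0.4, 0.3]
grip_width: 0.0008
```

Call:
step_arm(rows="0 0 -0.002 0 0 0;0 0 -0.001 0 0 0;0 0 0 0 0 0")

```text
time_s: 19.4
tcp_pos: [0.531, 0.0991, 0.0518]
ee_rot: [0.056, 0.705, -0.056, 0.705]
ft_force: [0.8, -0.1, -0.1]
grip_width: 0.0001
```

Call:
step_arm(rows="0 0 -0.002 0 0 0;0 0 0 0 0 0")

```text
time_s: 19.6
tcp_pos: [0.5311, 0.099, 0.0515]
ee_rot: [0.056, 0.705, -0.056, 0.705]
ft_force: [-3.4, 0.1, 10.5]
grip_width: 0.0004
```

Contact came at TCP z = 0.0515 with 10.5 N and no sinking, so bolt 2 is tight. Next, bolt 1.

Call:
step_arm(rows="0 0 0.03 0 0 0;-0.0079 -0.0494 0 0 0 0;-0.0079 -0.0494 0 0 0 0;0 0 0 0 0 0;0 0 -0.015 0 0 0;0 0 -0.007 0 0 0;0 0 0 0 0 0")

```text
time_s: 20.3
tcp_pos: [0.517, 0.0212, 0.0548]
ee_rot: [0.055, 0.706, -0.055, 0.704]
ft_force: [-0.2, -0.3, -0.1]
grip_width: 0.0007
```

Call:
step_arm(rows="0.001 -0.001 -0.002 0 0 0;0 0 -0.002 0 0 0;0 0 0 0 0 0")

```text
time_s: 20.6
tcp_pos: [0.5191, 0.0196, 0.0531]
ee_rot: [0.055, 0.705, -0.055, 0.705]
ft_force: [0.8, -0.5, 0.0]
grip_width: 0.0002
```

Call:
step_arm(rows="0 0 -0.002 0 0 0;0 0 0 0 0 0")

```text
time_s: 20.8
tcp_pos: [0.5192, 0.0193, 0.0518]
ee_rot: [0.056, 0.705, -0.056, 0.705]
ft_force: [-0.5, 0.2, -0.3]
grip_width: 0.0006
```

Call:
step_arm(rows="0 0 -0.002 0 0 0;0 0 0 0 0 0")

```text
time_s: 21.0
tcp_pos: [0.5193, 0.0192, 0.0515]
ee_rot: [0.056, 0.705, -0.056, 0.705]
ft_force: [-2.8, 1.1, 10.6]
grip_width: 0.0005
```

Call:
step_arm(rows="0 0 -0.001 0 0 0;0 0 0 0 0 0")

```text
time_s: 21.2
tcp_pos: [0.5194, 0.0192, 0.0514]
ee_rot: [0.056, 0.704, -0.056, 0.705]
ft_force: [-4.6, 0.6, 16.2]
grip_width: 0.0004
```

Bolt 1 holds 16 N, so it is tight. Next, bolt 3.

Call:
step_arm(rows="0 0 0.034 0 0 0;0.0075 0.0496 0 0 0 0;0.0075 0.0496 0 0 0 0;0.0075 0.0496 0 0 0 0;0.0075 0.0496 0 0 0 0;0 0 -0.015 0 0 0;0 0 -0.008 0 0 0;0 0 0 0 0 0")

```text
time_s: 22.0
tcp_pos: [0.5416, 0.1769, 0.0565]
ee_rot: [0.055, 0.706, -0.056, 0.704]
ft_force: [-0.4, -0.1, 0.1]
grip_width: 0.0005
```

Call:
step_arm(rows="0 0 -0.002 0 0 0;0 0 -0.002 0 0 0;0 0 0 0 0 0")

```text
time_s: 22.3
tcp_pos: [0.5432, 0.177, 0.055]
ee_rot: [0.056, 0.705, -0.056, 0.705]
ft_force: [0.1, -0.6, 0.7]
grip_width: 0.0005
```

Call:
step_arm(rows="0 0 -0.002 0 0 0;0 0 -0.002 0 0 0;0 0 0 0 0 0")

```text
time_s: 22.6
tcp_pos: [0.5432, 0.1778, 0.0517]
ee_rot: [0.056, 0.705, -0.056, 0.705]
ft_force: [-0.5, -0.4, -0.6]
grip_width: 0.0006
```

Call:
step_arm(rows="0 0 -0.002 0 0 0;0 0 -0.001 0 0 0;0 0 0 0 0 0")

```text
time_s: 22.9
tcp_pos: [0.5431, 0.1778, 0.0493]
ee_rot: [0.055, 0.705, -0.056, 0.705]
ft_force: [-0.0, -1.4, 1.1]
grip_width: 0.0008
```

Call:
step_arm(rows="0 0 -0.003 0 0 0;0 0 -0.003 0 0 0;0 0 0 0 0 0")

```text
time_s: 23.2
tcp_pos: [0.543, 0.178, 0.0441]
ee_rot: [0.056, 0.705, -0.056, 0.705]
ft_force: [0.1, 0.6, 0.1]
grip_width: 0.0003
```

Call:
step_arm(rows="0 0 -0.002 0 0 0;0 0 0 0 0 0")

```text
time_s: 23.4
tcp_pos: [0.5431, 0.178, 0.0439]
ee_rot: [0.056, 0.705, -0.056, 0.705]
ft_force: [-2.8, -1.5, 10.0]
grip_width: 0.0007
```

Call:
step_arm(rows="0 0 0.05 0 0 0;0 0 0.05 0 0 0;0 0 0.05 0 0 0;0 0 0.04 0 0 0;0 0 0 0 0 0;0 0 0 0 0 0")

```text
time_s: 24.0
tcp_pos: [0.5431, 0.1782, 0.1951]
ee_rot: [0.056, 0.705, -0.055, 0.705]
ft_force: [-0.1, -0.4, -0.7]
grip_width: 0.0004
```

```bash
python3 w.py w11;python3 c.py w11
```

```text
24.0 [0.5431 0.1782 0.1951]
tool y yaw -9.013063607562962
bolt 1 354 [0.5172 0.0225 0.0718] 0.073 [0.5179 0.0208] 0.0105
fin 1 214 [0.5725 0.012  0.0794] ((0.5727160573005676, 0.011895552277565002), (0.01056560967117548, 0.023673824965953827), 80.85008239746094)
bolt 2 333 [0.5298 0.1001 0.0724] 0.0732 [0.5307 0.0986] 0.0103
fin 2 187 [0.5851 0.0905 0.0796] ((0.5853068828582764, 0.09018628299236298), (0.009928623214364052, 0.02214641682803631), 79.81646728515625)
bolt 3 274 [0.5432 0.1783 0.0657] 0.0659 [0.5435 0.1779] 0.01
fin 3 88 [0.5916 0.1703 0.0795] ((0.5918864607810974, 0.17017604410648346), (0.009306714870035648, 0.010767091065645218), 80.7844467163086)
```

View pics/w11.png

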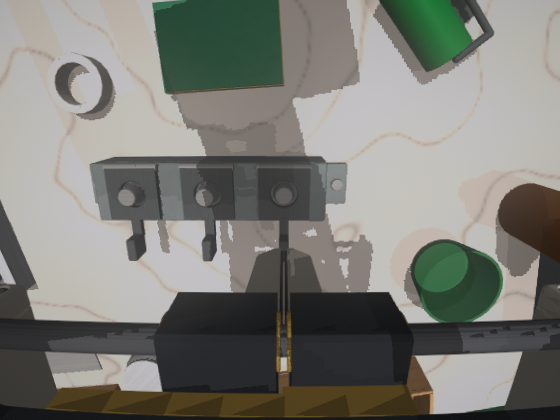

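Bolt 3 is the loose one: its top is now at 65.9 mm, against about 73 mm for the others. At (283,195) px it sits visibly lower. Now I'll open the fingers and line up over fin 3.

Call:
step_arm(rows="0.0343 -0.0059 0 0 0 0;0.0343 -0.0059 0 0 0 0;0 0 -0.05 0 0 0;0 0 0 0 0 0;0 0 0 0 0 0", gripper=-0.1)

```text
time_s: 24.55
tcp_pos: [0.5959, 0.1684, 0.1526]
ee_rot: [0.055, 0.707, -0.056, 0.703]
ft_force: [0.7, -0.0, 0.0]
grip_width: 0.0359
```

```bash
python3 w.py w12;python3 c.py w12; python3 - <<'E'
from h import *
s=dict(np.load("w12.npz")); tp,q=s["tp"],s["q"]; P=cloud(s,tp,q); R=Rt.from_quat(q).as_matrix(); D=(P-tp)@R
w=(abs(P[:,:,2]-.08)<.003)&(abs(D[:,:,1])<.015)&(abs(D[:,:,2])<.03); d=D[w]; print("fin in tool",w.sum(),d.min(0).round(4),d.max(0).round(4))
g=(D[:,:,0]>-.03)&(D[:,:,0]<-.02)&(abs(D[:,:,1])<.05)&(abs(D[:,:,2])<.012); d=D[g]; l=d[d[:,1]<0]; r=d[d[:,1]>0]; print("inner edges",l[:,1].max(),r[:,1].min())
E
```

```text
24.55 [0.5959 0.1684 0.1526]
tool y yaw -9.022400216306883
bolt 1 508 [0.5179 0.0224 0.072 ] 0.0731 [0.5182 0.0205] 0.0106
fin 1 273 [0.5725 0.0121 0.0795] ((0.572641134262085, 0.011596309952437878), (0.010447329841554165, 0.022665955126285553), 79.84959411621094)
bolt 2 473 [0.5303 0.1003 0.0725] 0.0733 [0.5305 0.0991] 0.0101
fin 2 304 [0.5857 0.0904 0.0796] ((0.5860047340393066, 0.08999583125114441), (0.01016615517437458, 0.02354101464152336), 81.92768859863281)
bolt 3 409 [0.5434 0.178  0.0656] 0.0658 [0.5434 0.178 ] 0.01
fin 3 307 [0.5983 0.1692 0.0796] ((0.5986095666885376, 0.16928698122501373), (0.009579760953783989, 0.02366545982658863), 80.89676666259766)
fin in tool 312 [ 0.0713 -0.0034 -0.0088] [0.0754 0.0062 0.0148]
inner edges -0.018153919412151602 0.017452473239281188
```

View pics/w12.png

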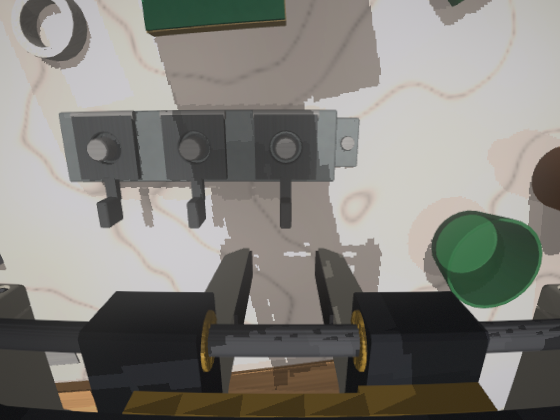

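Call:
step_arm(rows="0.003 0.0012 -0.03 0 0 0;0 0 -0.04 0 0 0;0 0 -0.035 0 0 0;0 0 -0.02 0 0 0;0 0 -0.01 0 0 0;0 0 0 0 0 0;0 0 0 0 0 0")

```text
time_s: 25.3
tcp_pos: [0.6013, 0.1697, 0.0485]
ee_rot: [0.056, 0.704, -0.055, 0.706]
ft_force: [-0.0, -0.5, -0.5]
grip_width: 0.0417
```

```bash
python3 w.py w13; python3 - <<'E'
from h import *
s=dict(np.load("w13.npz")); tp,q=s["tp"],s["q"]; P=cloud(s,tp,q); R=Rt.from_quat(q).as_matrix(); D=(P-tp)@R
w=(abs(P[:,:,2]-.08)<.003)&(abs(D[:,:,1])<.012)&(abs(D[:,:,2])<.03); d=D[w]; print("fin in tool",w.sum(),d.min(0).round(4),d.max(0).round(4))
E
```

```text
25.3 [0.6013 0.1697 0.0485]
fin in tool 689 [-0.0333 -0.0056 -0.0146] [-0.0286  0.0038  0.0089]
```

View pics/w13.png

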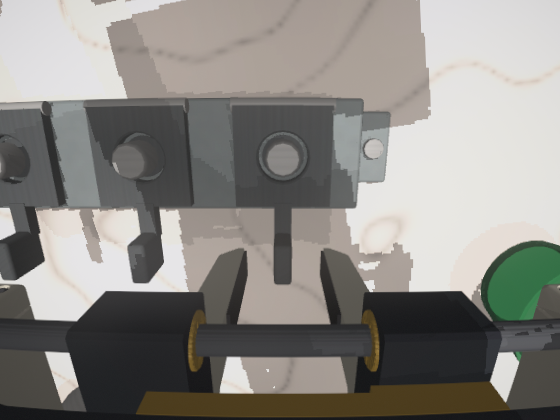

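The fin at (283,245) px sits centred between the fingers. I'll go down the last 8 mm and pinch it.

Call:
step_arm(rows="-0.002 -0.0006 -0.006 0 0 0;0 0 -0.005 0 0 0;0 0 0 0 0 0;0 0 0 0 0 0")

```text
time_s: 25.75
tcp_pos: [0.5986, 0.1689, 0.038]
ee_rot: [0.056, 0.705, -0.056, 0.705]
ft_force: [-0.4, -0.0, 0.0]
grip_width: 0.042
```

Call:
step_arm(rows="0 0 0 0 0 0;0 0 0 0 0 0;0 0 0 0 0 0;0 0 0 0 0 0;0 0 0 0 0 0;0 0 0 0 0 0", gripper=-1, squeeze=25)

```text
time_s: 26.35
tcp_pos: [0.5989, 0.1695, 0.0382]
ee_rot: [0.056, 0.705, -0.055, 0.705]
ft_force: [0.8, 2.7, -1.5]
grip_width: 0.0097
```

```bash
python3 - <<'E'
from h import *
from station import *
o=get_obs(); print(o["joints"].round(3),o["tcp_pos"].round(4),o["ft_force"].round(1),o["grip_width"])
def pose(th):
    ph=.4*th
    return np.array([.0842*np.cos(th)-.015*np.sin(th)+.033*np.sin(ph), .0842*np.sin(th)+.015*np.cos(th)-.033*np.cos(ph)])
ths=np.radians(np.arange(0,64,3)); p=np.array([pose(t) for t in ths]); d=np.diff(p,axis=0)
print("turn/row",np.round(1.2/180*np.array([-.158,-.987]),5))
for t,r in zip(np.arange(3,64,3),d): print(t,np.round(np.array([r[0]*.9874,r[0]*-.158,r[1]])/.8,4))
E
```

```text
[ 9.600e-02  5.240e-01  1.547e+00  1.000e-03  1.070e+00 -1.317e+00] [0.5989 0.1695 0.0382] [ 0.8  2.7 -1.5] 0.009712633525714595
turn/row [-0.00105 -0.00658]
3 [-0.0003  0.      0.0055]
6 [-0.0005  0.0001  0.0054]
9 [-0.0008  0.0001  0.0054]
12 [-0.0011  0.0002  0.0053]
15 [-0.0014  0.0002  0.0052]
18 [-0.0016  0.0003  0.0051]
21 [-0.0019  0.0003  0.005 ]
24 [-0.0021  0.0003  0.0049]
27 [-0.0024  0.0004  0.0047]
30 [-0.0026  0.0004  0.0045]
33 [-0.0028  0.0005  0.0044]
36 [-0.0031  0.0005  0.0042]
39 [-0.0033  0.0005  0.004 ]
42 [-0.0035  0.0006  0.0038]
45 [-0.0036  0.0006  0.0036]
48 [-0.0038  0.0006  0.0034]
51 [-0.004   0.0006  0.0031]
54 [-0.0041  0.0007  0.0029]
57 [-0.0042  0.0007  0.0026]
60 [-0.0044  0.0007  0.0024]
63 [-0.0045  0.0007  0.0021]
```

Call:
step_arm(rows="-0.0003 0 0.0055 -0.001 -0.0066 0;-0.0005 0.0001 0.0054 -0.001 -0.0066 0;-0.0008 0.0001 0.0054 -0.001 -0.0066 0;-0.0011 0.0002 0.0053 -0.001 -0.0066 0", squeeze=20)

```text
time_s: 26.75
tcp_pos: [0.5963, 0.1698, 0.0558]
ee_rot: [0.054, 0.674, -0.057, 0.734]
ft_force: [0.7, 5.2, -2.7]
grip_width: 0.01
```

```bash
python3 - <<'E'
from h import *
from station import *
o=get_obs(); print(o["joints"].round(3),o["tcp_pos"].round(4),o["ft_force"].round(1),o["ft_torque"].round(2),o["grip_width"]); print(Rt.from_quat(o["ee_rot"]).as_matrix()[:,0].round(3))
E
```

```text
[ 0.111  0.456  1.618 -0.026  0.985 -1.289] [0.5963 0.1698 0.0558] [ 0.7  5.2 -2.7] [ 0.85 -0.28  0.04] 0.009998787850079745
[ 0.085 -0.012 -0.996]
```

Call:
step_arm(rows="-0.0014 0.0002 0.0052 -0.001 -0.0066 0;-0.0016 0.0003 0.0051 -0.001 -0.0066 0;-0.0019 0.0003 0.005 -0.001 -0.0066 0;-0.0021 0.0003 0.0049 -0.001 -0.0066 0;-0.0024 0.0004 0.0047 -0.001 -0.0066 0;-0.0026 0.0004 0.0045 -0.001 -0.0066 0")

```text
time_s: 27.35
tcp_pos: [0.5864, 0.1714, 0.0793]
ee_rot: [0.05, 0.627, -0.06, 0.775]
ft_force: [1.1, 5.9, -4.7]
grip_width: 0.0098
```

```bash
python3 w.py w14; python3 - <<'E'
from h import *
from station import *
o=get_obs(); print(o["joints"].round(3),o["tcp_pos"].round(4),o["ft_force"].round(1),o["ft_torque"].round(2),o["grip_width"]); print(Rt.from_quat(o["ee_rot"]).as_matrix()[:,0].round(3))
s=snapshot("scene"); np.savez("s1.npz",**s); cv2.imwrite("pics/s1.png",cv2.resize(s["pixels"][120:270,190:400,::-1],None,fx=3.5,fy=3.5,interpolation=cv2.INTER_CUBIC))
E
```

```text
27.35 [0.5864 0.1714 0.0793]
[ 0.141  0.353  1.734 -0.08   0.851 -1.227] [0.586  0.1715 0.0799] [ 1.1  5.1 -3.1] [ 0.84 -0.02  0.08] 0.009717971791621878
[ 0.209 -0.031 -0.977]
```

View pics/w14.png

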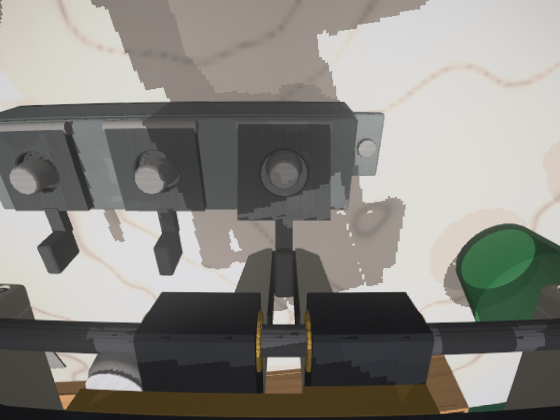

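View pics/s1.png

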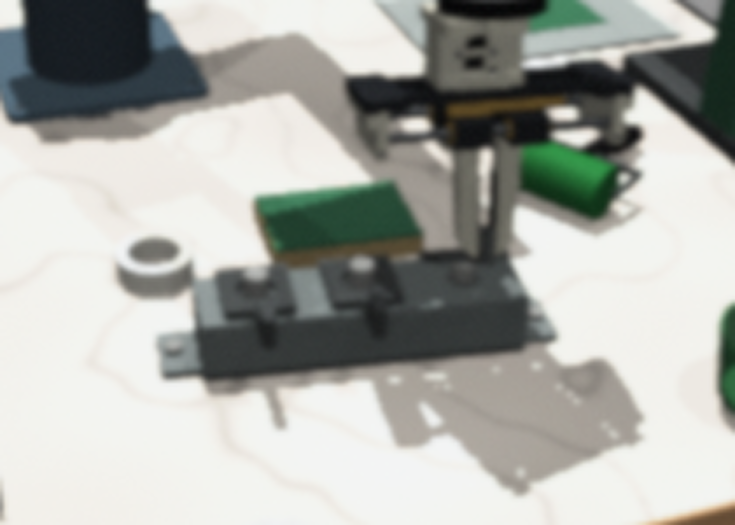

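Cap 3 is rising with the fin held at about (284,270) px in the wrist view, and the other caps are flat. Continuing the arc.

Call:
step_arm(rows="-0.0028 0.0007 0.0044 -0.001 -0.0066 0;-0.0031 0.0007 0.0042 -0.001 -0.0066 0;-0.0033 0.0007 0.004 -0.001 -0.0066 0;-0.0035 0.0008 0.0038 -0.001 -0.0066 0;-0.0036 0.0008 0.0036 -0.001 -0.0066 0;-0.0038 0.0006 0.0034 -0.001 -0.0066 0")

```text
time_s: 28.05
tcp_pos: [0.5705, 0.174, 0.0978]
ee_rot: [0.046, 0.577, -0.063, 0.813]
ft_force: [0.9, 2.2, -5.0]
grip_width: 0.0097
```

Call:
step_arm(rows="-0.004 0.0006 0.0031 -0.001 -0.0066 0;-0.0041 0.0007 0.0029 -0.001 -0.0066 0;-0.0042 0.0007 0.0026 -0.001 -0.0066 0;-0.0044 0.0007 0.0024 -0.001 -0.0066 0;0 0 0 0 0 0;0 0 0 0 0 0")

```text
time_s: 28.65
tcp_pos: [0.5572, 0.1763, 0.1065]
ee_rot: [0.044, 0.543, -0.065, 0.836]
ft_force: [0.3, 1.3, -2.3]
grip_width: 0.0099
```

```bash
python3 w.py w15; python3 - <<'E'
from h import *
from station import *
o=get_obs(); print(o["joints"].round(3),o["tcp_pos"].round(4),o["ft_force"].round(1),o["ft_torque"].round(2),o["grip_width"]); print(Rt.from_quat(o["ee_rot"]).as_matrix()[:,0].round(3))
s=snapshot("scene"); np.savez("s2.npz",**s); cv2.imwrite("pics/s2.png",cv2.resize(s["pixels"][120:270,190:400,::-1],None,fx=3.5,fy=3.5,interpolation=cv2.INTER_CUBIC))
s=dict(np.load("w15.npz")); tp,q=s["tp"],s["q"]; P=cloud(s,tp,q)
# clamp frame coords, hinge origin
c,sn=.9874,-.158; H=np.array([.5157,.1824,.056]); D=P-H
xc=D[:,:,0]*c+D[:,:,1]*sn; yc=-D[:,:,0]*sn+D[:,:,1]*c; zc=D[:,:,2]
w=(abs(yc)<.022)&(zc>.012)&(xc>0)&(xc<.06)&(zc<.07)&(abs(yc)>.013)
print(w.sum())
A=np.polyfit(zc[w],xc[w],1); print("plate slope angle",np.degrees(np.arctan2(1,A[0])))
for a in np.arange(.012,.07,.008):
    k=w&(zc>a)&(zc<a+.008)
    if k.sum(): print(a.round(3),k.sum(),np.median(xc[k]).round(4),np.median(zc[k]).round(4),np.degrees(np.arctan2(np.median(zc[k]),np.median(xc[k]))).round(1))
E
```

```text
28.65 [0.5572 0.1763 0.1065]
[ 0.213  0.207  1.94  -0.254  0.615 -1.02 ] [0.5573 0.1762 0.1065] [ 0.4  1.1 -2.8] [ 0.19  0.44 -0.02] 0.010251159344373172
[ 0.402 -0.061 -0.914]
1978
plate slope angle 59.04237123782108
0.012 379 0.0051 0.0159 72.1
0.02 385 0.0101 0.0236 66.9
0.028 392 0.0148 0.032 65.2
0.036 419 0.0194 0.0401 64.2
0.044 402 0.024 0.0476 63.2
0.068 1 0.0252 0.0687 69.8
```

View pics/w15.png

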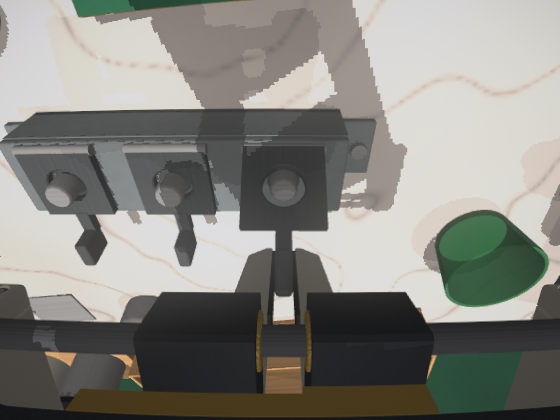

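View pics/s2.png

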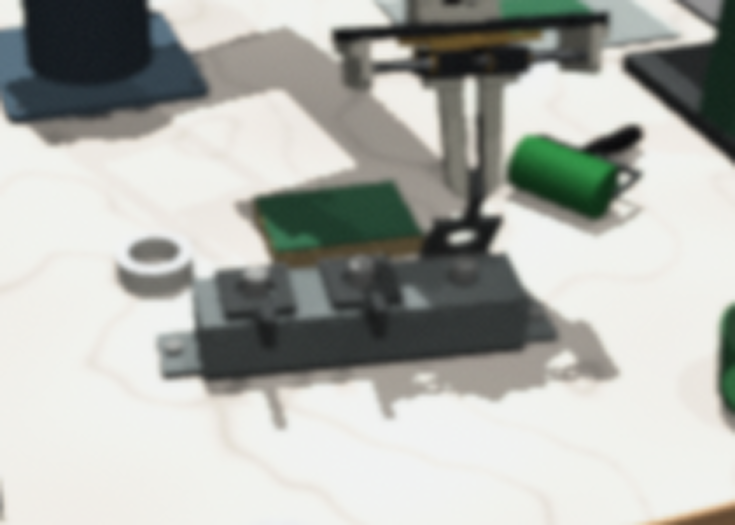

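The cap is open at about 59° (plate slope from the depth) with the fin still pinched, and the other two caps lie flat. I'll let it settle and run a last check of the whole scene.

Call:
step_arm(rows="0 0 0 0 0 0;0 0 0 0 0 0;0 0 0 0 0 0;0 0 0 0 0 0;0 0 0 0 0 0;0 0 0 0 0 0")

```text
time_s: 29.35
tcp_pos: [0.5575, 0.1763, 0.1064]
ee_rot: [0.044, 0.543, -0.065, 0.836]
ft_force: [-1.4, -0.1, 0.0]
grip_width: 0.0099
```

```bash
python3 - <<'E'
from h import *
from station import *
from w import grab
o=get_obs(); print(o["time_s"],o["tcp_pos"].round(4),abs(o["qvel"]).max().round(4),o["ft_force"].round(1),o["grip_width"])
s=dict(snapshot("top")); np.savez("top1.npz",**s); cv2.imwrite("pics/top1.png",s["pixels"][:,:,::-1])
P=cloud(s); z=np.nan_to_num(P[:,:,2])-.001
m=np.zeros(z.shape,np.uint8); m[170:285,360:480]=(z>.058)[170:285,360:480]
n,l,st,c=cv2.connectedComponentsWithStats(m)
for i in range(1,n):
    if st[i,4]>10: print("pin",P[l==i].mean(0).round(4),np.median(z[l==i]).round(4))
s=grab("w16"); tp,q=s["tp"],s["q"]; P=cloud(s,tp,q)
c,sn=.9874,-.158; H=np.array([.5157,.1824,.056]); D=P-H
xc=D[:,:,0]*c+D[:,:,1]*sn; yc=-D[:,:,0]*sn+D[:,:,1]*c; zc=D[:,:,2]
w=(abs(yc)<.022)&(zc>.012)&(xc>0)&(xc<.06)&(zc<.06)&(abs(yc)>.013)
A=np.polyfit(zc[w],xc[w],1); print("plate angle",np.degrees(np.arctan2(1,A[0])))
for k in (-.08,-.16):
    w=(abs(yc-k)<.024)&(xc>.035)&(xc<.052)&(abs(yc-k)>.014); print("cap top z",np.nanmedian(P[w][:,2]).round(4))
E
```

```text
29.35 [0.5575 0.1763 0.1064] 0.0015 [-1.4 -0.1  0. ] 0.00994283199713717
pin [ 0.601  -0.2134  0.0684] 0.0679
pin [ 0.5513 -0.2147  0.0685] 0.068
pin [ 0.5009 -0.2162  0.0684] 0.0674
pin [ 0.4504 -0.2152  0.0682] 0.0679
29.4 [0.5575 0.1763 0.1065]
plate angle 58.775885310079765
cap top z 0.06
cap top z 0.0599
```

View pics/top1.png

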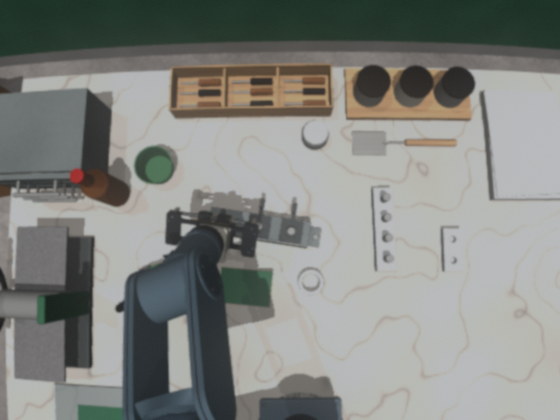

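The top view shows four pins in the bar at u≈387, the stand empty, and the things on the table in the same places as before, with the arm still above the clamp. Everything is still, so I'm handing in.

```bash
python3 -c "
from station import *
print(sign_off())"
```

```text
the job is handed in; nothing more can be done
None
```

The job is handed in at about 29 s. Both spare pins are home, and bolt 3, the loose one, has its cap held open with the fin still pinched.

- **Pins:** the spares went into the bar's two inner pockets, pressed down with about 8 N. The last top view reads all four pin heads at 67.4 to 68.0 mm, and the two pins already seated have not moved.
- **Taps:** bolt 2 held 10 N and bolt 1 held 16 N without sinking. Bolt 3 sank, and its top now reads 65.9 mm against about 73 mm for the other two.
- **Cap 3:** it is open about 59° by its plate slope, with the arm still and 20 N of squeeze on the fin. The other two caps read flat, at 60 mm.
- **Other things on the table:** they look unmoved in the last pictures. The arm hid most of the brayer in the last top view, but the scene view taken just before shows it in place.

**Disagreements:**
- The fingers end about 22 mm behind the stated tool tip. My first tap on bolt 2 therefore stopped short and I repeated it lower.
- The spares were gripped only near the top of their heads, and this held without trouble.
- The top camera and the wrist camera differed by 1 to 3 mm in position; I aimed by the wrist camera.

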